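Lock the bayonet cap on the irrigation filter

TASK

Close the irrigation filter: take the orange cap from the green tray, feel its two lugs into the slots of the black housing's grey collar, push it in against the spring and twist it clockwise until it clicks up into its lock, then let go so that it stays locked, straight and level. Press gently: the plastic collar must never take more than 50 N, both lugs together. Leave the white screen and the blue plug in the tray and the clear beaker where they stand.

Things in the scene. Friction and masses are not known exactly. Their poses are not given: they have to be found in the camera images.
- cap_grip (a point): Centre of the grip bar of the orange cap (loose, 110 g; z up, standing in the tray). Bar: 60 mm along the cap's x, 16 mm thick along y, from 26 mm below to 19 mm above this point; grasp across its thickness. Below it a flange of radius 44 mm, 26 to 32 mm below this point, white lines on top mark the lugs.
- cap: The same cap; origin under its nose, 62 mm below cap_grip, same axes. Below the flange: a plug of radius 25 mm with a tapered nose. Two lugs stick out of it to radius 34 mm along the cap's +x and -x, 10 mm wide, their undersides 50 mm and tops 44 mm below cap_grip. Half a turn makes no difference.
- housing: Black filter housing bolted to the table, upright; origin at the centre of its underside. 120 mm square foot, bowl of radius 44 mm, a white stripe on its -x side. On top a fixed grey collar, radius 49 mm, upper face 103 mm above the origin, mouth radius 26.5 mm, with two opposite slots for the lugs in its 8 mm thick inner lip.
- housing_mouth (a point): Centre of the mouth, level with the collar's upper face; housing's axes. The two slots (3 mm wider than a lug; white lines) lie anywhere from 0 to 0.58 rad clockwise, seen from above, of the housing's +x and -x. That angle is not reported: find it by eye or by feeling lightly until the lugs drop. With the lugs on top of the lip, cap_grip is 50 mm above this point.
- seat (a joint): Green spring seat in the housing that the nose pushes down; travel in m, 0 when free. The nose meets it with cap_grip 150 mm above the housing's origin: 2 N at once, then 0.45 N more per mm, about 9 N with the flange down on the collar (cap_grip at 135 mm).
- lock_height (a point): Fixed point on the housing's axis, 143 mm above its origin: where cap_grip ends when locked. To get there: push in through the slots until cap_grip is 5 to 8 mm below this point, turn 0.80 rad clockwise from the slots (red dots; hard stop about 0.1 rad further), let go: the spring lifts the lugs into 4 mm pockets. Elsewhere it stays lower or is pushed out.
- screen: White filter screen, a cylinder 32 mm wide and 70 mm tall standing in the tray; origin at its underside. A bystander.
- plug: Blue blanking plug, 36 mm wide and 24 mm tall, in the tray; origin at its underside. A bystander.
- beaker: Clear beaker, 70 mm wide and 90 mm tall; origin at its underside. A bystander.
- tray: Shallow green tray fixed to the table, 240 by 220 by 16 mm, floor 4 mm thick; origin at the centre of its underside.
Things that resemble listed ones, but are neither listed nor needed, are in the scene too. There is more than one size of the cap; the job needs the largest.

How it is judged:
By the outcome, as a careful person would: the job done as asked, in the order asked, and still so for the second after the job is handed in, with the robot touching nothing.
It also fails if it takes over 69 s, if anything falls off the work surface, if the arm or the gripper's body presses on something with over 40 N, if the wrist force passes 120 N, or if a joint passes its speed limit or range.

ROBOT

A 6-joint arm with a two-finger parallel gripper is mounted at the origin on the work surface. World frame = base frame: x ahead of the robot, y to its left, z up, the work surface at z = 0. Lengths are in m, angles in rad, forces in N, time in s.
With the tool pointing down it reaches from about 0.25 to 0.775 m from the base axis. Payload 4 kg.
Tool frame: the origin (TCP) lies midway between the tips of the shut fingers; the grasp point (between the pads) lies 19 mm behind it; z points along the fingers, y is the direction in which the jaws open and shut (so a half turn about z gives the same grasp; the last joint's range is limited). The gripper opens to 94 mm and grips with 3 to 60 N. Pads are 16 mm wide; open, the fingers measure 119 mm over their backs; the gripper's body (75 mm by 177 mm) begins 78 mm behind the grasp point.
Start: joints at [1.077, 0.087, 1.371, -0, 1.684, -0.103], TCP at [0.21, 0.509, 0.18] pointing down, gripper open.
Joint ranges: [-3.1, 3.1], [-0.76, 2.03], [0.27, 2.55], [-1.08, 4.22], [0.17, 2.65], [-2.57, 2.57]. Speed limits (rad/s): [2.79, 2.79, 3.14, 3.14, 3.14, 3.14].

INTERFACE

Orientations are given as [roll, pitch, yaw] about the fixed x, y, z axes, in that order (R = Rz(yaw) Ry(pitch) Rx(roll)).
In Python, from bench import robot gives the robot as it stands.
- The arm moves only by the tool servo_tool, never from a script. Its argument "rows" is a list of rows, each a list of 2 entries, a list of its own where there are three numbers: the shift along the tool's x, y, z normalised to -1 to 1, where 1 is 0.08 m, then the turn about the tool's z normalised to -1 to 1, where 1 is pi/2 rad. A call has 1 to 12 rows; each row is the pose to reach, as a shift and turn from the pose commanded when the call began, along the tool's axes at that moment; what a row does not reach only later rows make up. A row lasts 1/12 s, in which the tool goes at most 41.7 mm and 7.16 degrees, less where a joint would pass 70% of its speed; a pose out of reach is approached as far as the arm can. A call with a number of a shift or a turn outside -1 to 1 is refused whole. A call with a gripper value outside its range is refused whole. "grip" is the closure, from -1 (fully open) to 1 (shut), set as the call begins (left out, the last holds). The fingers move at their own pace and stop on an object; the grip force is fixed at half the most. Time passes only in rows, so rows that repeat a pose let the fingers close. It gives the time, the measured TCP pose, the force and the opening at its end, in the units of the state.
- robot.get_obs(): the state, without advancing time (a new reading comes with each control period).
- robot.snapshot(name): name is "scene" or "top" or "wrist"; returns a dict with "pixels" (420x560x3 uint8, red, green, blue), "camera_matrix" (3x3 intrinsics, pixels), "world_from_camera" (4x4, takes a point from camera to world coordinates). Camera axes: x right, y down, z forward; pixel columns grow to the right and rows downward; lengths in m; the calibration is good to about 2 mm. A picture is of the moment at which its call begins. There is no depth.
- robot.close_job(): hands the job in, once; it reports no verdict.
The state is a dict: "time": time; "joint_positions": joint angles; "qvel": joint speeds; "joint_torque": joint torques, N m; "tool_pos": TCP position; "ee_rot": TCP orientation; "wrist_force": force on the tool from outside, world axes, zero at the start; "wrist_torque": the same for the moment, N m; "width": finger opening in m.
Only numpy, scipy, OpenCV 4.12 (cv2) and the standard library are available. Lean on these libraries where they do the work, as an engineer would, in place of code of your own. Each camera call takes 0.05 s, during which the arm holds its last target.

## Working session

There is one attempt and no reset: what is moved stays moved. The work goes in short steps, Python scripts to look and compute and a tool call to move; the robot and the scene stay as the last step left them, time stands still between calls to the robot, and variables do not carry over. Pictures are saved under pics/ and viewed, and the job is handed in when it is done.

Besides the shell and the picture viewer there is one more tool, called after "Request:" in YAML: its name, and indented under it one key for each argument. servo_tool: Moves the arm, as the interface text tells. Its arguments: {"type":"object","properties":{"rows":{"type":"array"},"grip":{"type":"number"}},"required":["rows"]}

```bash
mkdir -p pics; ls; python3 - <<'E'
from bench import robot
import cv2
print(robot.get_obs())
for n in ["scene","top","wrist"]:
    s=robot.snapshot(n); cv2.imwrite(f"pics/{n}0.png",s["pixels"][:,:,::-1]); print(n,s["camera_matrix"].tolist(),s["world_from_camera"].round(4).tolist())
E
```

```text
pics
{'time': 0.0, 'joint_positions': array([ 1.07691753e+00,  8.79711319e-02,  1.37219853e+00, -4.31056520e-05,
        1.68356790e+00, -1.03130667e-01]), 'qvel': array([ 0.00111426, -0.00096631, -0.0004471 ,  0.00045716, -0.00162986,
        0.000714  ]), 'joint_torque': array([ 5.24633851e-04, -3.40159786e+01, -3.02439737e+01,  7.18385051e-02,
        3.23344523e-02, -1.75004234e-04]), 'tool_pos': array([0.20924476, 0.50801967, 0.17862367]), 'ee_rot': array([-3.13945473e+00, -1.78199357e-04,  2.75083953e+00]), 'wrist_force': array([ 0.20536422,  0.78636973, -0.96322229]), 'wrist_torque': array([ 0.02296171,  0.01751541, -0.00997961]), 'width': 0.09387867994400488}
scene [[407.9706935675359, 0.0, 278.9821155669747], [0.0, 407.9706935675359, 213.10685278667705], [0.0, 0.0, 1.0]] [[0.8833, 0.2489, -0.3973, 0.8856], [0.4688, -0.4743, 0.7451, -0.6274], [-0.003, -0.8445, -0.5356, 0.5654], [0.0, 0.0, 0.0, 1.0]]
top [[456.38296292451076, 0.0, 280.243602220303], [0.0, 456.38296292451076, 214.66310692994426], [0.0, 0.0, 1.0]] [[0.0332, -0.9753, 0.2186, 0.2989], [-0.9994, -0.0327, 0.0061, 0.031], [0.0012, -0.2187, -0.9758, 1.1589], [0.0, 0.0, 0.0, 1.0]]
wrist [[301.9431444722666, 0.0, 274.045910100239], [0.0, 301.9431444722666, 208.3859738690631], [0.0, 0.0, 1.0]] [[0.3791, 0.8935, 0.2406, 0.1409], [0.9254, -0.3655, -0.1005, 0.5364], [-0.0018, 0.2607, -0.9654, 0.383], [0.0, 0.0, 0.0, 1.0]]
```

View pics/scene0.png

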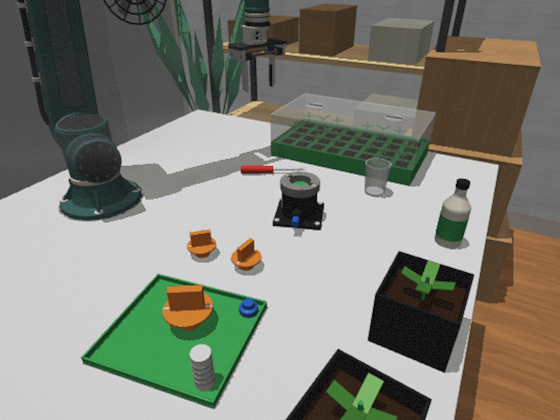

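View pics/top0.png

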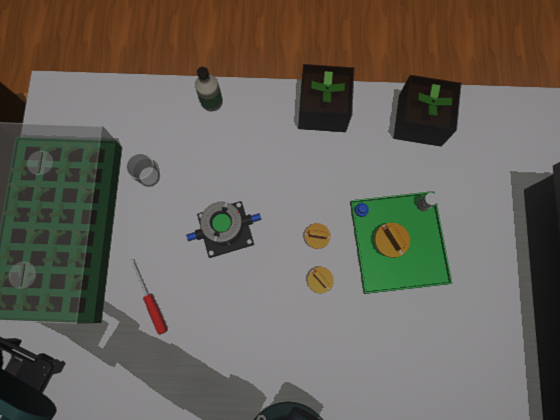

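View pics/wrist0.png

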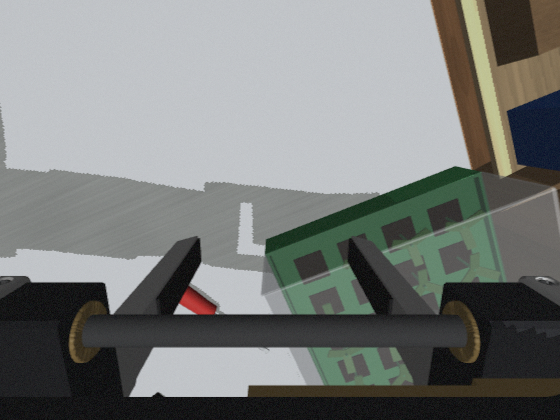

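Top view: collar centre is near (221,222), the cap in the tray near (392,240), plug (361,210), screen (427,202), beaker (143,170). I'll zoom in on the cap and housing.

```bash
python3 - <<'E'
import cv2,numpy as np
t=cv2.imread("pics/top0.png"); s=cv2.imread("pics/scene0.png")
a=cv2.resize(t[180:270,175:275],(600,540),interpolation=cv2.INTER_CUBIC)
cv2.imwrite("pics/zh.png",a)
cv2.imwrite("pics/zc.png",cv2.resize(t[190:300,345:455],(600,600),interpolation=cv2.INTER_CUBIC))
cv2.imwrite("pics/zsh.png",cv2.resize(s[160:240,260:350],(675,600),interpolation=cv2.INTER_CUBIC))
E
```

```text
(no output)
```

View pics/zh.png

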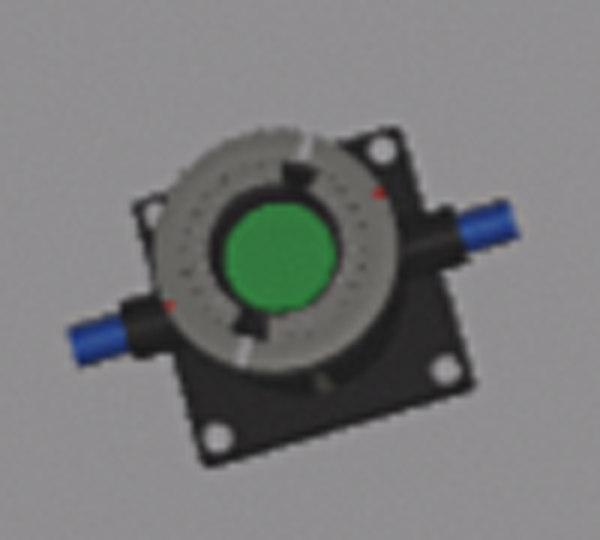

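View pics/zc.png

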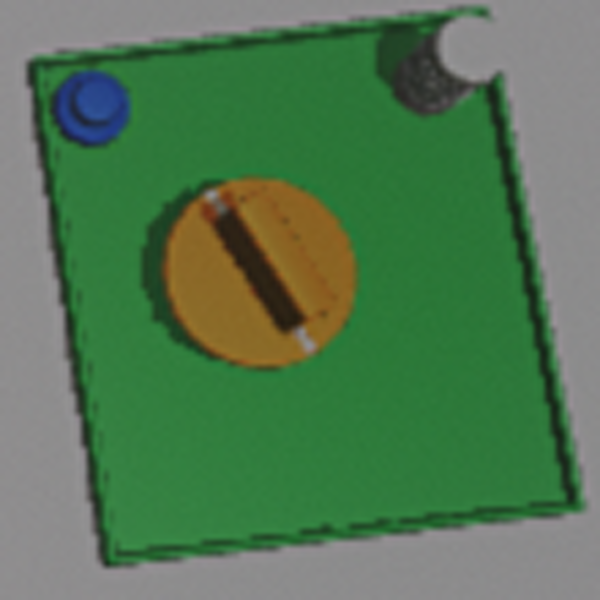

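View pics/zsh.png

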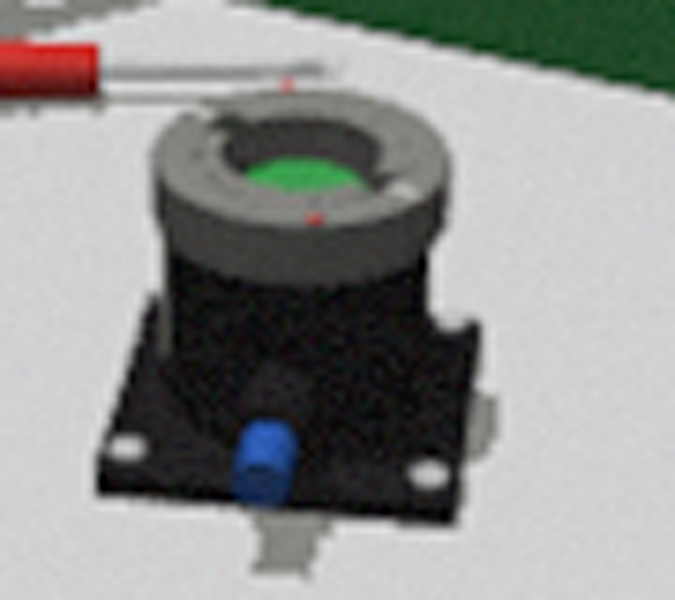

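```bash
cat > h.py <<'E'
import numpy as np
K={'scene':np.array([[407.9707,0,278.982],[0,407.9707,213.107],[0,0,1]]),'top':np.array([[456.383,0,280.2436],[0,456.383,214.663],[0,0,1]])}
T={'scene':np.array([[0.8833,0.2489,-0.3973,0.8856],[0.4688,-0.4743,0.7451,-0.6274],[-0.003,-0.8445,-0.5356,0.5654]]),
'top':np.array([[0.0332,-0.9753,0.2186,0.2989],[-0.9994,-0.0327,0.0061,0.031],[0.0012,-0.2187,-0.9758,1.1589]])}
def px(K,T,u,v,z):
    d=T[:3,:3]@np.linalg.inv(K)@[u,v,1]; o=T[:3,3]; return (o+d*(z-o[2])/d[2])
def w2p(K,T,p):
    c=T[:3,:3].T@(np.asarray(p)-T[:3,3]); q=K@c; return q[:2]/q[2]
def P(n,u,v,z): return px(K[n],T[n],u,v,z)[:2]
E
python3 - <<'E'
from h import *
zh=lambda x,y:P('top',175+(x+.5)/6-.5,180+(y+.5)/6-.5,.103)
zc=lambda x,y,z:P('top',345+(x+.5)/5.4545-.5,190+(y+.5)/5.4545-.5,z)
zs=lambda x,y:P('scene',260+(x+.5)/7.5-.5,160+(y+.5)/7.5-.5,.103)
ang=lambda a,b:np.arctan2(*(a-b)[::-1])
for nm,a,b in [('slot',zh(306,148),zh(244,352)),('red',zh(379,193),zh(167,306)),('slotS',zs(205,117),zs(403,188)),('redS',zs(289,85),zs(315,219)),('caplines',zc(216,201,.04),zc(306,341,.04))]:
    print(nm,a,b,(a+b)/2,ang(a,b),np.hypot(*(a-b)))
print('collar',zh(277.5,250),zh(155,250),zh(400,250),zh(277,127),zh(277,372)); print('flange',zc(260.5,273,.04),zc(260.5,273,.034))
print('scene flange', P('scene',163,310,.037),P('scene',214,310,.037))
E
```

```text
slot [0.55650019 0.16861353] [0.47372872 0.18793439] [0.51511446 0.17827396] -0.22931806930079507 0.08499654490074303
red [0.53915144 0.13866036] [0.49096107 0.2192723 ] [0.51505626 0.17896633] -1.0319909984091111 0.09391803030123573
slotS [0.47763929 0.18012535] [0.55558755 0.16535822] [0.51661342 0.17274178] 2.9543636763099195 0.07933473408691202
redS [0.4920016  0.21427176] [0.53954736 0.13410264] [0.51577448 0.1741872 ] 2.106103390376039 0.09320776212838054
caplines [ 0.52810323 -0.22258793] [ 0.46484895 -0.26222672] [ 0.49647609 -0.24240732] 0.5597906051344085 0.07464809633915312
collar [0.51480247 0.17737065] [0.51318902 0.22557528] [0.51641611 0.12916074] [0.56470744 0.18065294] [0.46626974 0.17456754]
flange [ 0.49534918 -0.24228392] [ 0.49640263 -0.24374938]
scene flange [ 0.46212761 -0.26868883] [ 0.54165146 -0.22678   ]
```

Request:
servo_tool:
  rows:
    - [[-0.45,-0.2,-0.05],0]
    - [[-0.9,-0.4,-0.1],0]
    - [[-1,-0.47,-0.1],0]
  grip: -1

```text
time: 0.4
tool_pos: [0.2721, 0.4407, 0.1882]
ee_rot: [-3.141, 0.003, 2.747]
wrist_force: [0.1, 1.1, 0.6]
width: 0.094
```

```bash
python3 -c "
from bench import robot
print(robot.get_obs())"
```

```text
{'time': 0.4, 'joint_positions': array([ 0.91024262,  0.01396463,  1.43068422, -0.00279861,  1.69653841,
       -0.26673664]), 'qvel': array([-0.17263555, -0.10713956,  0.11664676,  0.07072973, -0.0159986 ,
       -0.14736801]), 'joint_torque': array([  0.29482182, -29.88036811, -29.83360827,  -0.13791825,
         0.12441151,  -0.17271096]), 'tool_pos': array([0.27206224, 0.44069419, 0.18820429]), 'ee_rot': array([-3.14125237e+00,  2.78517666e-03,  2.74742452e+00]), 'wrist_force': array([0.06898265, 1.10276039, 0.62604265]), 'wrist_torque': array([ 0.03859793, -0.00978566,  0.00539775]), 'width': 0.09402817846691278}
```

Request:
servo_tool:
  rows:
    - [[-0.45,-0.2,-0.05],0]
    - [[-0.9,-0.4,-0.1],0]
    - [[-1,-0.47,-0.1],0]

```text
time: 0.65
tool_pos: [0.3318, 0.3752, 0.1963]
ee_rot: [3.142, 0.003, 2.746]
wrist_force: [0.5, -0.1, 0.2]
width: 0.0938
```

Request:
servo_tool:
  rows:
    - [[-0.45,-0.2,-0.05],0]
    - [[-0.9,-0.4,-0.1],0]
    - [[-1,-0.47,-0.1],0]

```text
time: 0.9
tool_pos: [0.3913, 0.3101, 0.2041]
ee_rot: [-3.141, 0.002, 2.746]
wrist_force: [0.1, -0.1, -0.3]
width: 0.0939
```

Request:
servo_tool:
  rows:
    - [[-0.45,-0.2,-0.05],0]
    - [[-0.9,-0.4,-0.1],0]
    - [[-1,-0.47,-0.1],0]

```text
time: 1.15
tool_pos: [0.4507, 0.245, 0.2118]
ee_rot: [-3.141, 0.002, 2.747]
wrist_force: [0.3, 0.2, -0.1]
width: 0.094
```

Request:
servo_tool:
  rows:
    - [[-0.45,-0.2,-0.05],-0.05]
    - [[-0.9,-0.4,-0.1],-0.1]
    - [[-1,-0.47,-0.1],-0.1]
    - [[-1,-0.47,-0.1],-0.1]
    - [[-1,-0.47,-0.1],-0.1]
    - [[-1,-0.47,-0.1],-0.1]

```text
time: 1.65
tool_pos: [0.5065, 0.1839, 0.2195]
ee_rot: [3.141, -0.001, 2.909]
wrist_force: [-0.4, -0.9, 0.2]
width: 0.0937
```

```bash
python3 - <<'E'
from bench import robot
import cv2
s=robot.snapshot("wrist"); cv2.imwrite("pics/w1.png",s["pixels"][:,:,::-1])
import pickle; pickle.dump(s,open("w1.pkl","wb"))
o=robot.get_obs(); print(o["time"],o["tool_pos"],o["ee_rot"],o["joint_positions"],s["world_from_camera"].round(3))
E
```

```text
1.7 [0.50651242 0.18402071 0.21967502] [ 3.14093838e+00 -9.07782872e-04  2.90973817e+00] [ 2.42560380e-01  5.85081636e-02  1.32292716e+00  1.01494464e-03
  1.76066588e+00 -1.09618987e+00] [[ 0.229  0.94   0.253  0.435]
 [ 0.974 -0.221 -0.059  0.2  ]
 [ 0.001  0.26  -0.966  0.424]
 [ 0.     0.     0.     1.   ]]
```

View pics/w1.png

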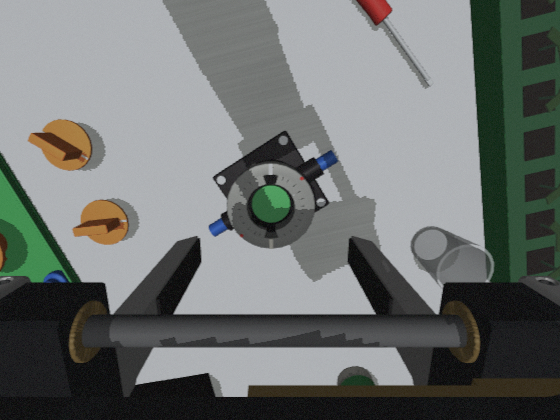

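The mouth is at about (271,205), with the slots at (270,178) and (271,236). Now zooming for precise measurement.

```bash
python3 - <<'E'
import cv2
t=cv2.imread("pics/w1.png")
cv2.imwrite("pics/zw1.png",cv2.resize(t[155:255,215:325],(660,600),interpolation=cv2.INTER_CUBIC))
E
```

```text
(no output)
```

View pics/zw1.png

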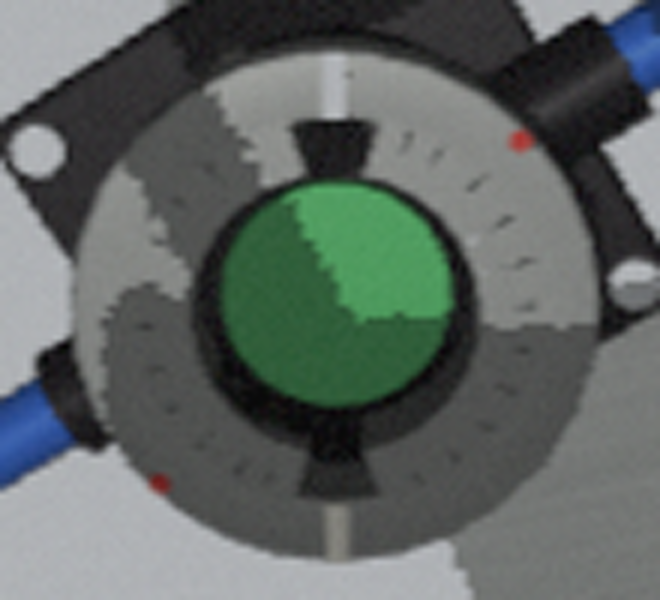

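```bash
python3 - <<'E'
from h import *
import pickle
s=pickle.load(open("w1.pkl","rb")); k=s["camera_matrix"];W=s["world_from_camera"]
f=lambda x,y:px(k,W,215+(x+.5)/6-.5,155+(y+.5)/6-.5,.103)[:2]
ang=lambda a,b:np.arctan2(*(a-b)[::-1])
for a,b in [(f(334,88),f(338,532)),(f(522,141),f(160,484)),(f(73,300),f(602,300)),(f(337,48),f(337,560))]:
    print(a,b,(a+b)/2,ang(a,b),np.hypot(*(a-b)))
# mouth ellipse ( lip top edge at .103)
for a,b in [(f(192,310),f(480,310))]: print((a+b)/2,np.hypot(*(a-b)))
# where does TCP project given measured
print(W[:3,3])
E
```

```text
[0.47565192 0.1867701 ] [0.55762669 0.16802448] [0.51663931 0.17739729] 2.9167825861213568 0.08409079265788572
[0.49254134 0.21726172] [0.54059894 0.13769755] [0.51657014 0.17747963] 2.1141595365076813 0.09295154558714988
[0.50246168 0.1313517 ] [0.52457432 0.22547787] [0.513518   0.17841478] -1.801537795405161 0.09668869613524325
[0.46891172 0.18891882] [0.56311704 0.1665248 ] [0.51601438 0.17772181] 2.9082092629346157 0.09683044415397277
[0.51529221 0.177707  ] 0.052717473966850156
[0.4345087  0.20032624 0.42386594]
```

```bash
cat >> h.py <<'E'
def tf(yaw,d): # world delta -> tool units
    d=np.asarray(d); c,s=np.cos(yaw),np.sin(yaw)
    return np.round(np.array([c*d[0]+s*d[1], s*d[0]-c*d[1], -d[2]])/0.08,3)
E
python3 - <<'E'
from h import *
print(tf(2.91,[-.002,-.08,0]))
print(tf(1.34,[-.002,-.0866,0]), tf(0.56,[-.002,-.0866,0]))
E
```

```text
[-0.205 -0.979 -0.   ]
[-1.06   0.223 -0.   ] [-0.596  0.904 -0.   ]
```

Request:
servo_tool:
  rows:
    - [[-0.02,-0.1,0],0.08]
    - [[-0.04,-0.2,0],0.16]
    - [[-0.06,-0.3,0],0.24]
    - [[-0.08,-0.4,0],0.32]
    - [[-0.1,-0.5,0],0.4]
    - [[-0.12,-0.6,0],0.48]
    - [[-0.14,-0.7,0],0.56]
    - [[-0.16,-0.8,0],0.64]
    - [[-0.18,-0.9,0],0.72]
    - [[-0.2,-0.98,0],0.8]
    - [[-0.2,-0.98,0],0.88]
    - [[-0.2,-0.98,0],0.96]

```text
time: 2.7
tool_pos: [0.5043, 0.1037, 0.22]
ee_rot: [3.142, -0.001, 1.403]
wrist_force: [0.4, 0.1, -0.6]
width: 0.0935
```

Request:
servo_tool:
  rows:
    - [[-0.14,0.02,0],0.08]
    - [[-0.28,0.04,0],0.16]
    - [[-0.42,0.06,0],0.24]
    - [[-0.56,0.08,0],0.32]
    - [[-0.7,0.1,0],0.4]
    - [[-0.84,0.13,0],0.48]
    - [[-0.98,0.16,0],0.536]
    - [[-0.98,0.16,0],0.536]

```text
time: 3.37
tool_pos: [0.5046, 0.023, 0.2199]
ee_rot: [3.141, -0.0, 0.564]
wrist_force: [-0.4, 0.5, -0.0]
width: 0.0943
```

Request:
servo_tool:
  rows:
    - [[-0.25,0.4,0],0]
    - [[-0.5,0.8,0],0]
    - [[-0.6,0.94,0],0]

```text
time: 3.62
tool_pos: [0.5046, -0.0677, 0.2197]
ee_rot: [3.141, 0.001, 0.568]
wrist_force: [0.2, 0.1, -0.7]
width: 0.0939
```

Request:
servo_tool:
  rows:
    - [[-0.25,0.4,0],0]
    - [[-0.5,0.8,0],0]
    - [[-0.6,0.94,0],0]
    - [[-0.6,0.94,0],0]

```text
time: 3.95
tool_pos: [0.5045, -0.1566, 0.2193]
ee_rot: [-3.141, 0.0, 0.565]
wrist_force: [0.3, 1.1, 0.2]
width: 0.094
```

Request:
servo_tool:
  rows:
    - [[-0.33,0.42,0],0]
    - [[-0.6,0.8,0],0]
    - [[-0.66,0.85,0],0]
    - [[-0.66,0.85,0],0]
    - [[-0.66,0.85,0],0]

```text
time: 4.37
tool_pos: [0.497, -0.2391, 0.2197]
ee_rot: [-3.14, -0.001, 0.568]
wrist_force: [0.0, -0.2, 0.5]
width: 0.0939
```

```bash
python3 - <<'E'
from bench import robot
import cv2
s=robot.snapshot("wrist"); im=s["pixels"][:,:,::-1].copy(); cv2.imwrite("pics/w2.png",im)
import pickle; pickle.dump(s,open("w2.pkl","wb"))
cv2.imwrite("pics/zw2.png",cv2.resize(im[140:270,200:350],(690,598),interpolation=cv2.INTER_CUBIC))
o=robot.get_obs(); print(o["time"],o["tool_pos"],o["ee_rot"])
E
```

```text
4.4167 [ 0.49709487 -0.23888988  0.21995484] [-3.14068794e+00 -1.19745887e-03  5.68672662e-01]
```

View pics/zw2.png

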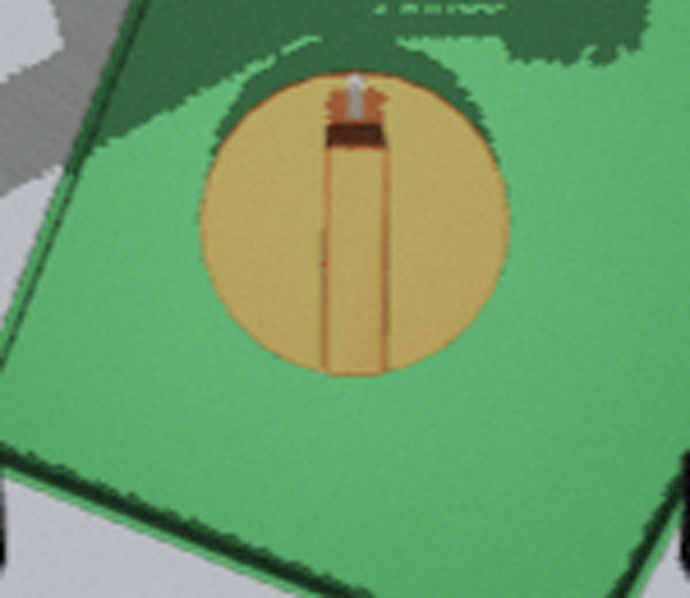

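```bash
python3 - <<'E'
from h import *
import pickle
s=pickle.load(open("w2.pkl","rb")); k=s["camera_matrix"];W=s["world_from_camera"]
f=lambda x,y,z:px(k,W,200+(x+.5)/4.6-.5,140+(y+.5)/4.6-.5,z)[:2]
c=[f(327,148,.085),f(386,148,.085),f(387,375,.085),f(328,375,.085)]
m1=(c[0]+c[1])/2;m2=(c[2]+c[3])/2
print(np.mean(c,0),np.hypot(*(c[0]-c[1])),np.hypot(*(m1-m2)),np.arctan2(*(m1-m2)[::-1]))
print('flange',(f(201,225,.04)+f(510,225,.04))/2,np.hypot(*(f(201,225,.04)-f(510,225,.04))))
t=f(356,72,.04);print('top rim',t, t-.044*np.array([np.cos(.56),np.sin(.56)]))
E
```

```text
[ 0.49877335 -0.24414882] 0.014444247634917144 0.058189242755217974 0.5769840643315476
flange [ 0.49959841 -0.2436025 ] 0.0869360687917244
top rim [ 0.53544852 -0.22066969] [ 0.49816929 -0.24404188]
```

```bash
python3 -c "
from h import *
print(tf(.568,[.0012,-.0049,-.08]))"
```

```text
[-0.02  0.06  1.  ]
```

Request:
servo_tool:
  rows:
    - [[-0.01,0.03,0.4],0]
    - [[-0.02,0.06,0.8],0]
    - [[-0.02,0.06,1],0]

```text
time: 4.67
tool_pos: [0.4971, -0.243, 0.1365]
ee_rot: [-3.137, 0.001, 0.569]
wrist_force: [-0.1, -0.8, 0.1]
width: 0.0937
```

Request:
servo_tool:
  rows:
    - [[0,0,0.4],0]
    - [[0,0,0.8],0]
    - [[0,0,1],0]
    - [[0,0,1],0]
    - [[0,0,1],0]

```text
time: 5.08
tool_pos: [0.4978, -0.244, 0.0594]
ee_rot: [-3.14, 0.0, 0.568]
wrist_force: [0.2, 0.6, -0.0]
width: 0.0939
```

Request:
servo_tool:
  rows:
    - [[0.01,0,0.08],0]
    - [[0.01,0,0.155],0]
    - [[0.01,0,0.155],0]

```text
time: 5.33
tool_pos: [0.4988, -0.2454, 0.0476]
ee_rot: [3.141, -0.0, 0.566]
wrist_force: [-0.9, 0.2, 0.3]
width: 0.0939
```

Request:
servo_tool:
  rows:
    - [[0,0,0],0]
    - [[0,0,0],0]
    - [[0,0,0],0]
    - [[0,0,0],0]
    - [[0,0,0],0]
    - [[0,0,0],0]
    - [[0,0,0],0]
    - [[0,0,0],0]
  grip: 1

```text
time: 6.0
tool_pos: [0.4985, -0.2457, 0.0474]
ee_rot: [-3.142, -0.0, 0.566]
wrist_force: [0.8, 0.3, 0.7]
width: 0.0441
```

Request:
servo_tool:
  rows:
    - [[0,0,0],0]
    - [[0,0,0],0]
    - [[0,0,0],0]
    - [[0,0,0],0]

```text
time: 6.33
tool_pos: [0.4984, -0.2456, 0.0473]
ee_rot: [-3.141, -0.0, 0.566]
wrist_force: [0.1, -0.0, 0.7]
width: 0.0178
```

Request:
servo_tool:
  rows:
    - [[0,0,0],0]
    - [[0,0,0],0]
    - [[0,0,0],0]
    - [[0,0,0],0]

```text
time: 6.67
tool_pos: [0.4984, -0.2456, 0.0472]
ee_rot: [-3.141, 0.0, 0.566]
wrist_force: [-0.7, -0.7, -0.9]
width: 0.0158
```

```bash
python3 - <<'E'
from bench import robot
import cv2
s=robot.snapshot("scene"); im=s["pixels"][:,:,::-1].copy()
cv2.imwrite("pics/zs3.png",cv2.resize(im[230:400,80:280],(705,600),interpolation=cv2.INTER_CUBIC))
s=robot.snapshot("wrist"); im=s["pixels"][:,:,::-1].copy(); cv2.imwrite("pics/w3.png",im)
o=robot.get_obs(); print(o["time"],o["tool_pos"],o["width"])
E
```

```text
6.7667 [ 0.49842535 -0.24560977  0.04723689] 0.015482703335384256
```

View pics/zs3.png

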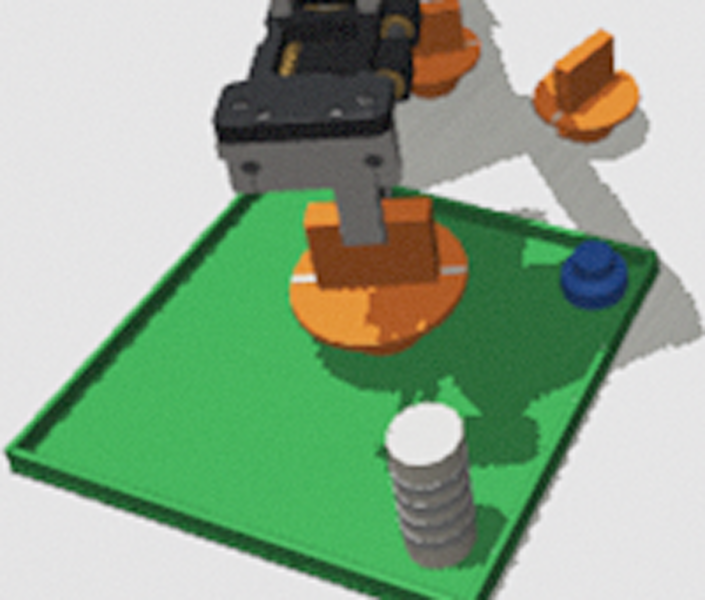

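View pics/w3.png

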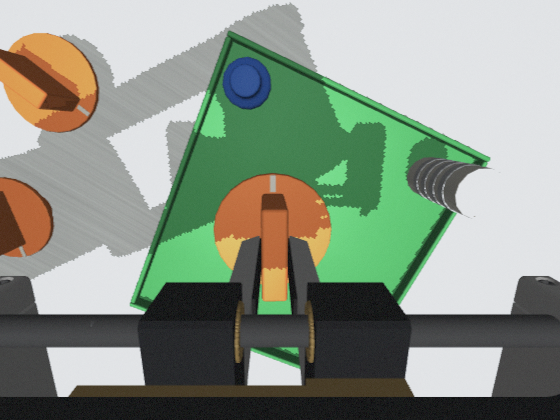

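```bash
python3 - <<'E'
from bench import robot
from h import *
import cv2
s=robot.snapshot("wrist"); k=s["camera_matrix"];W=s["world_from_camera"]
im=s["pixels"][:,:,::-1].copy()
cv2.imwrite("pics/zw3.png",cv2.resize(im[160:320,180:370],(712,600),interpolation=cv2.INTER_CUBIC))
c=np.array([.4984,-.2456]);u=np.array([np.cos(.566),np.sin(.566)])
for off in (-.004,0,.004,.008):
    for e in (-.03,.03):
        p=np.r_[c+u*(e+off),.085]; print(off,e,'wrist',w2p(k,W,p).round(1),end=' ')
        q=w2p(K['scene'],T['scene'],p); print('scene zoom',((q-[80,230])*3.527).round(1))
E
```

```text
-0.004 -0.03 wrist [271.3 309.1] scene zoom [296.2 209.6]
-0.004 0.03 wrist [271.3 217.5] scene zoom [421.9 202.7]
0 -0.03 wrist [271.3 303.5] scene zoom [304.6 209.2]
0 0.03 wrist [271.3 210.8] scene zoom [430.2 202.2]
0.004 -0.03 wrist [271.3 297.8] scene zoom [313.  208.7]
0.004 0.03 wrist [271.3 204.1] scene zoom [438.5 201.7]
0.008 -0.03 wrist [271.3 292. ] scene zoom [321.4 208.2]
0.008 0.03 wrist [271.3 197.2] scene zoom [446.8 201.3]
```

View pics/zw3.png

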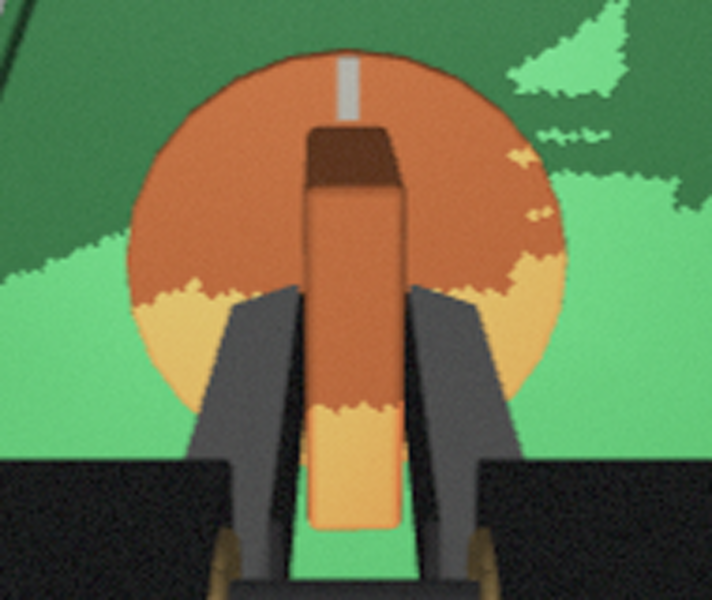

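Request:
servo_tool:
  rows:
    - [[0,0,-0.2],0]
    - [[0,0,-0.5],0]
    - [[0,0,-0.8],0]
    - [[0,0,-1],0]

```text
time: 7.15
tool_pos: [0.4991, -0.2461, 0.1297]
ee_rot: [3.139, -0.001, 0.566]
wrist_force: [0.1, -1.0, -1.6]
width: 0.0157
```

Request:
servo_tool:
  rows:
    - [[0,0,-0.4],0]
    - [[0,0,-0.8],0]
    - [[0,0,-1],0]
    - [[0,0,-1],0]

```text
time: 7.48
tool_pos: [0.5006, -0.247, 0.213]
ee_rot: [3.133, -0.004, 0.566]
wrist_force: [0.6, -0.2, -0.8]
width: 0.0156
```

Request:
servo_tool:
  rows:
    - [[0.06,-0.08,0],-0.08]
    - [[0.12,-0.16,0],-0.16]
    - [[0.18,-0.24,0],-0.24]
    - [[0.24,-0.32,0],-0.32]
    - [[0.3,-0.4,0],-0.4]
    - [[0.36,-0.48,0],-0.48]
    - [[0.42,-0.56,0],-0.56]
    - [[0.48,-0.64,0],-0.64]
    - [[0.54,-0.72,0],-0.72]
    - [[0.57,-0.82,0],-0.8]
    - [[0.57,-0.82,0],-0.88]
    - [[0.57,-0.82,0],-0.96]

```text
time: 8.48
tool_pos: [0.501, -0.165, 0.2052]
ee_rot: [-3.14, -0.003, 2.073]
wrist_force: [0.2, 0.5, -1.2]
width: 0.0156
```

Request:
servo_tool:
  rows:
    - [[0.14,0.08,0],-0.08]
    - [[0.28,0.16,0],-0.16]
    - [[0.42,0.25,0],-0.24]
    - [[0.56,0.34,0],-0.32]
    - [[0.7,0.43,0],-0.4]
    - [[0.86,0.52,0],-0.48]
    - [[0.86,0.52,0],-0.535]
    - [[0.86,0.52,0],-0.535]

```text
time: 9.15
tool_pos: [0.505, -0.0847, 0.2054]
ee_rot: [3.141, -0.003, 2.909]
wrist_force: [-0.5, -0.5, -1.8]
width: 0.0155
```

Request:
servo_tool:
  rows:
    - [[0.08,0.4,0],0]
    - [[0.14,0.8,0],0]
    - [[0.17,0.98,0],0]

```text
time: 9.4
tool_pos: [0.5102, -0.0038, 0.2059]
ee_rot: [3.14, -0.002, 2.905]
wrist_force: [-0.1, -0.1, -1.8]
width: 0.0154
```

Request:
servo_tool:
  rows:
    - [[0.08,0.4,0],0]
    - [[0.14,0.8,0],0]
    - [[0.17,0.98,0],0]
    - [[0.17,0.98,0],0]
    - [[0.17,0.98,0],0]

```text
time: 9.82
tool_pos: [0.5154, 0.0733, 0.2061]
ee_rot: [-3.14, -0.002, 2.906]
wrist_force: [0.8, -0.2, -0.9]
width: 0.0156
```

Request:
servo_tool:
  rows:
    - [[0.08,0.4,0],0]
    - [[0.12,0.65,0],-0.006]

```text
time: 9.98
tool_pos: [0.5186, 0.1255, 0.2067]
ee_rot: [-3.142, -0.001, 2.911]
wrist_force: [-0.2, -1.0, -1.3]
width: 0.0156
```

Request:
servo_tool:
  rows:
    - [[0.08,0.4,0],0]
    - [[0.16,0.61,0],0]
    - [[0.16,0.61,0],0]
    - [[0.16,0.61,0],0]
    - [[0.16,0.61,0],0]
    - [[0.16,0.61,0],0]

```text
time: 10.48
tool_pos: [0.5173, 0.1748, 0.2072]
ee_rot: [-3.141, 0.0, 2.913]
wrist_force: [0.3, -0.7, -1.0]
width: 0.0155
```

```bash
python3 - <<'E'
from bench import robot
import cv2,pickle
D={}
for n in ["scene","top","wrist"]:
    s=robot.snapshot(n); D[n]=s; cv2.imwrite(f"pics/{n}4.png",s["pixels"][:,:,::-1])
pickle.dump(D,open("d4.pkl","wb"))
im=cv2.imread("pics/scene4.png"); cv2.imwrite("pics/zs4.png",cv2.resize(im[90:240,220:380],(640,600),interpolation=cv2.INTER_CUBIC))
im=cv2.imread("pics/top4.png"); cv2.imwrite("pics/zt4.png",cv2.resize(im[170:280,165:285],(654,600),interpolation=cv2.INTER_CUBIC))
o=robot.get_obs(); print(o["time"],o["tool_pos"],o["ee_rot"])
E
```

```text
10.6333 [0.51726904 0.17534622 0.20745797] [-3.14146270e+00  2.43730515e-04  2.91377159e+00]
```

View pics/zs4.png

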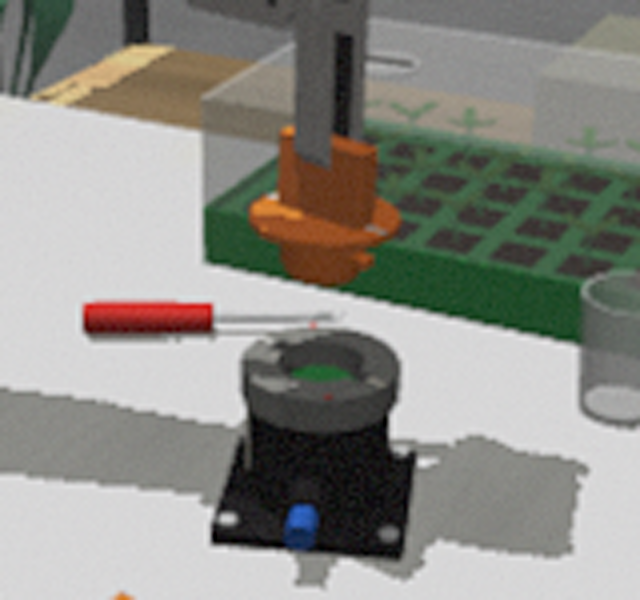

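View pics/zt4.png

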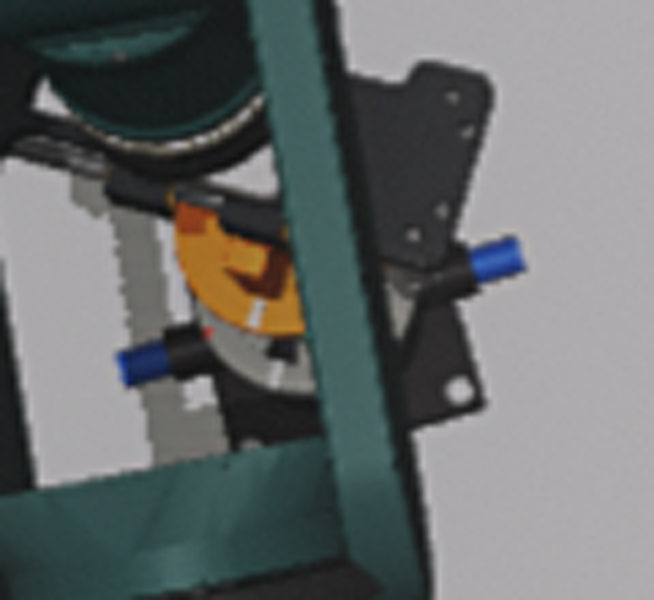

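View pics/wrist4.png

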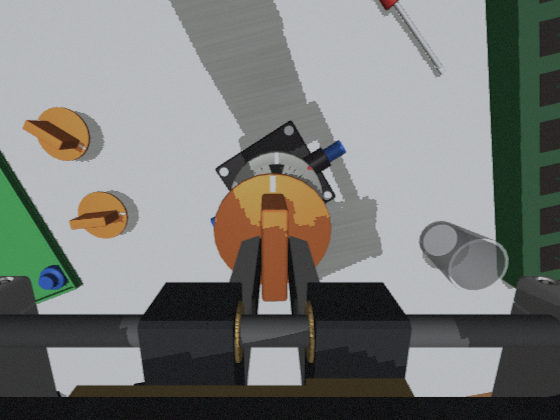

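```bash
python3 - <<'E'
from h import *
import pickle
D=pickle.load(open("d4.pkl","rb"))
s=D["scene"];k,W=s["camera_matrix"],s["world_from_camera"]
g=np.array([.5173,.1753]);a=np.array([np.cos(2.914),np.sin(2.914)])
th=np.linspace(0,2*np.pi,721)
def ell(k,W,c,r,z): return np.array([w2p(k,W,[c[0]+r*np.cos(t),c[1]+r*np.sin(t),z]) for t in th])
zs=lambda p:(p-[220,90]+.5)*4-.5
for nm,c,r,z in [('flange top',g+.001*a,.044,.2005),('fl bot',g+.001*a,.044,.1945),('collar',np.array([.515,.1765]),.049,.103)]:
    e=zs(ell(k,W,c,r,z)); print(nm,'L',e[:,0].min().round(1),'R',e[:,0].max().round(1),'T',e[:,1].min().round(1),'B',e[:,1].max().round(1))
# wrist
s=D["wrist"];k,W=s["camera_matrix"],s["world_from_camera"]
for nm,c,r,z in [('flange top',g+.001*a,.044,.2005),('collar',np.array([.515,.1765]),.049,.103)]:
    e=ell(k,W,c,r,z); print(nm,'L',e[:,0].min().round(1),'R',e[:,0].max().round(1),'T',e[:,1].min().round(1),'B',e[:,1].max().round(1))
E
python3 - <<'E'
import cv2
im=cv2.imread("pics/wrist4.png"); cv2.imwrite("pics/zw4.png",cv2.resize(im[140:300,195:350],(581,600),interpolation=cv2.INTER_CUBIC))
im=cv2.imread("pics/scene4.png"); cv2.imwrite("pics/zs4b.png",cv2.resize(im[130:205,275:330],(440,600),interpolation=cv2.INTER_CUBIC))
E
```

```text
flange top L 250.2 R 403.1 T 179.8 B 239.2
fl bot L 250.1 R 402.6 T 189.3 B 249.2
collar L 240.6 R 401.8 T 321.7 B 396.6
flange top L 215.1 R 334.4 T 169.8 B 283.0
collar L 228.4 R 322.0 T 150.0 B 241.2
```

View pics/zs4b.png

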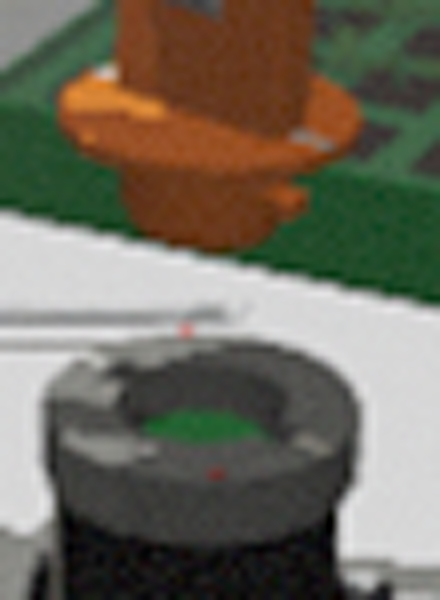

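View pics/zw4.png

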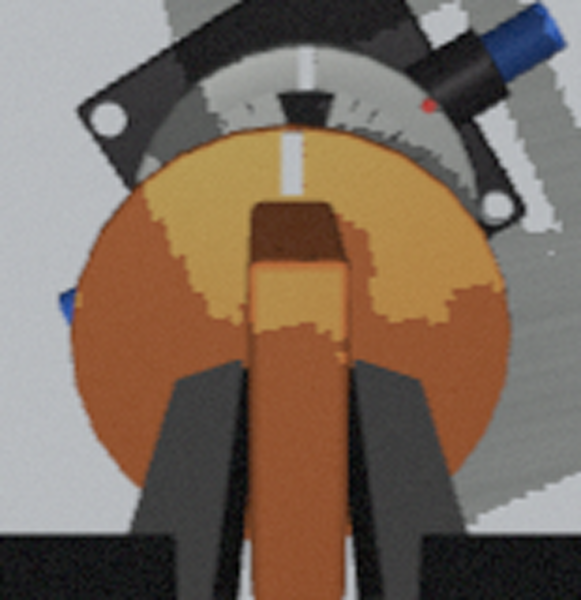

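```bash
python3 - <<'E'
from h import *
import pickle
from scipy.spatial.transform import Rotation as R
D=pickle.load(open("d4.pkl","rb"))
s=D["wrist"];k,W=s["camera_matrix"],s["world_from_camera"]
p=np.array([.51727,.17535,.20746]);Rt=R.from_euler('xyz',[-3.1415,.0002,2.9138]).as_matrix()
M=np.eye(4);M[:3,:3]=Rt;M[:3,3]=p
print((np.linalg.inv(M)@W).round(4))
for nm in('w1','w2'):
    s=pickle.load(open(nm+".pkl","rb"));W=s["world_from_camera"]
    o={'w1':([.50651,.18402,.21968],[3.14094,-.0009,2.90974]),'w2':([.49709,-.23889,.21995],[-3.14069,-.0012,.56867])}[nm]
    M[:3,:3]=R.from_euler('xyz',o[1]).as_matrix();M[:3,3]=o[0];print((np.linalg.inv(M)@W).round(4))
s=D["wrist"];W=s["world_from_camera"]
tool=lambda q:p+Rt@q
# tool coords: z down; bar top z=-.019-.019, flange top z=-.019+.026
for q in [(-.029,0,-.038),(.031,0,-.038),(.031,0,.007),(.045,0,.007),(.001,-.044,.007),(.001,.044,.007)]: print(q,w2p(k,W,tool(np.array(q))).round(1))
E
```

```text
[[ 1.600e-03 -9.654e-01 -2.609e-01  7.410e-02]
 [ 1.000e+00  1.600e-03  3.000e-04 -7.000e-04]
 [ 1.000e-04 -2.609e-01  9.654e-01 -2.042e-01]
 [ 0.000e+00  0.000e+00  0.000e+00  1.000e+00]]
[[ 1.300e-03 -9.655e-01 -2.604e-01  7.400e-02]
 [ 1.000e+00  1.200e-03  4.000e-04 -5.000e-04]
 [-1.000e-04 -2.604e-01  9.655e-01 -2.041e-01]
 [ 0.000e+00  0.000e+00  0.000e+00  1.000e+00]]
[[ 1.300e-03 -9.657e-01 -2.597e-01  7.600e-02]
 [ 1.000e+00  1.200e-03  4.000e-04  1.700e-03]
 [-0.000e+00 -2.597e-01  9.657e-01 -2.041e-01]
 [ 0.000e+00  0.000e+00  0.000e+00  1.000e+00]]
(-0.029, 0, -0.038) [274.9 298.8]
(0.031, 0, -0.038) [275.1 205.2]
(0.031, 0, 0.007) [274.9 189.4]
(0.045, 0, 0.007) [275.  169.8]
(0.001, -0.044, 0.007) [215.2 229.2]
(0.001, 0.044, 0.007) [334.4 229.4]
```

Request:
servo_tool:
  rows:
    - [[0.034,0.049,0.2],0]
    - [[0.034,0.049,0.4],0]
    - [[0.034,0.049,0.6],0]
    - [[0.034,0.049,0.6],0]
    - [[0.034,0.049,0.6],0]
    - [[0.034,0.049,0.6],0]

```text
time: 11.13
tool_pos: [0.5158, 0.1807, 0.1605]
ee_rot: [3.141, 0.001, 2.915]
wrist_force: [-0.1, 0.5, -1.4]
width: 0.0158
```

```bash
cat > snap.py <<'E'
import sys,cv2,pickle
from bench import robot
t=sys.argv[1];D={}
for n in sys.argv[2:]:
    s=robot.snapshot(n);D[n]=s;cv2.imwrite(f"pics/{n}{t}.png",s["pixels"][:,:,::-1])
pickle.dump(D,open(f"d{t}.pkl","wb"))
o=robot.get_obs();print(o["time"],o["tool_pos"],o["ee_rot"],o["wrist_force"],o["wrist_torque"],o["width"])
def z(n,y0,y1,x0,x1,k):
    im=cv2.imread(f"pics/{n}{t}.png")[y0:y1,x0:x1];cv2.imwrite(f"pics/z{n}{t}.png",cv2.resize(im,None,fx=k,fy=k,interpolation=cv2.INTER_CUBIC))
if 'scene' in D: z('scene',120,220,255,345,6)
if 'wrist' in D: z('wrist',140,300,195,350,3.75)
E
python3 snap.py 5 scene wrist
```

```text
11.2333 [0.51615925 0.18095111 0.16102071] [3.14031581e+00 2.51748906e-03 2.91543857e+00] [-0.36686446  0.56222882 -0.41671964] [ 0.02625216 -0.04017455 -0.00595721] 0.015387609968462342
```

View pics/zscene5.png

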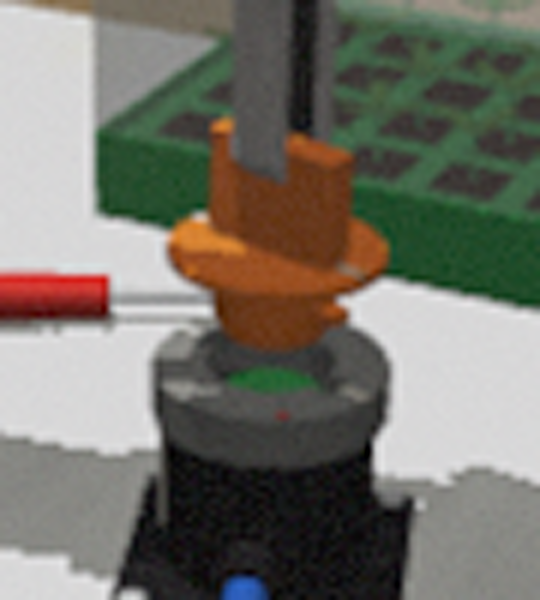

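View pics/zwrist5.png

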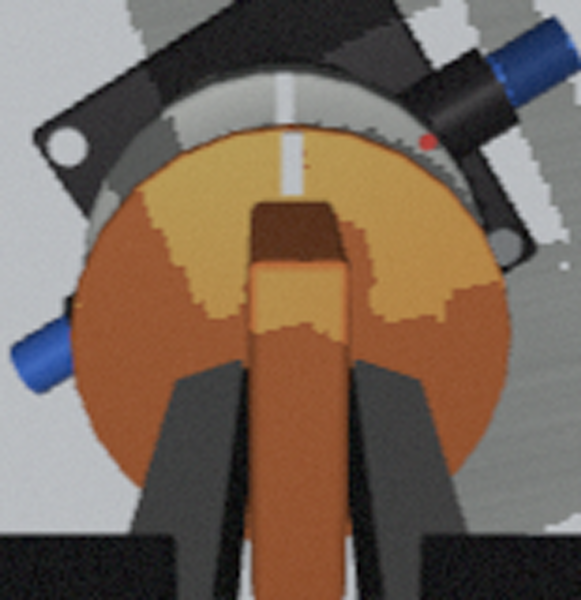

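```bash
cat >> h.py <<'E'
KW=np.array([[301.943,0,274.046],[0,301.943,208.386],[0,0,1]])
CT=np.array([[0.0015,-.9654,-.2608,.0741],[1,.0015,.0003,-.0006],[0,-.2608,.9654,-.2042],[0,0,0,1]])
def tl(x,y,z): # zwrist zoom pixel -> tool x,y at tool z
    return px(KW,CT,195+(x+.5)/3.75-.5,140+(y+.5)/3.75-.5,z)[:2]*1000
E
python3 - <<'E'
from h import *
tz=.161-.103
print('collar top',tl(285,68,tz),'white outer',tl(285.5,71,tz),'red',tl(428,142,tz))
print('collar L,R pts', tl(90,228,tz),tl(481,222,tz))
print('flange top rim',tl(292,127,.007),'L',tl(71,330,.007),'R',tl(511,330,.007), 'bar far',tl(299,262,-.038), 'line',tl(293,160,.007))
E
```

```text
collar top [48.3840794  -3.52407896] white outer [47.70157373 -3.4102338 ] red [31.31717763 29.83010042]
collar L,R pts [ 10.55073795 -50.02121696] [12.15805512 43.03971153]
flange top rim [42.43334756 -1.65935559] L [  2.27949209 -45.099377  ] R [ 2.40924533 41.40278774] bar far [28.54323739 -0.36433323] line [36.17504441 -1.46935637]
```

```bash
python3 - <<'E'
import cv2
im=cv2.imread("pics/wrist5.png")[150:215,210:335]; cv2.imwrite("pics/zz5.png",cv2.resize(im,None,fx=6,fy=6,interpolation=cv2.INTER_CUBIC))
E
```

```text
(no output)
```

View pics/zz5.png

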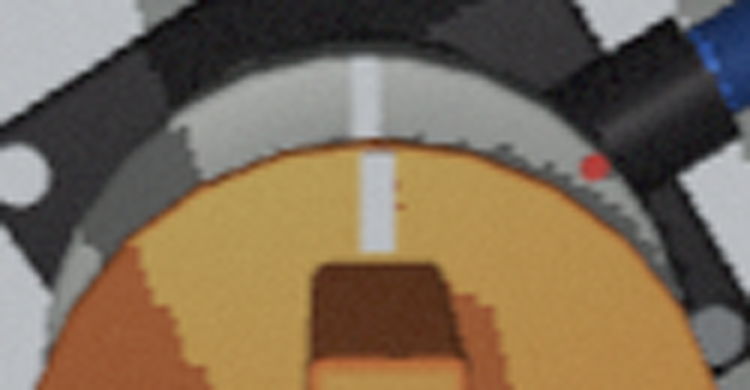

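```bash
python3 - <<'E'
from h import *
k,W=K['scene'],T['scene']
th=np.linspace(0,2*np.pi,721)
def ell(c,r,z):
    e=np.array([w2p(k,W,[c[0]+r*np.cos(t),c[1]+r*np.sin(t),z]) for t in th]); e=(e-[255,120]+.5)*6-.5
    return e[:,0].min(),e[:,0].max(),(e[:,0].min()+e[:,0].max())/2
c=[.515,.178]
print(ell(c,.044,.154),ell(c,.049,.103),ell(c,.025,.14))
E
```

```text
(np.float64(165.24598518575715), np.float64(388.2538114957366), np.float64(276.7498983407469)) (np.float64(152.80752140429843), np.float64(394.358030654143), np.float64(273.5827760292207)) (np.float64(212.88280373496366), np.float64(338.55225153566664), np.float64(275.71752763531515))
```

Request:
servo_tool:
  rows:
    - [[0.008,-0.016,0.08],0]
    - [[0.008,-0.016,0.15],0]
    - [[0.008,-0.016,0.15],0]
    - [[0.008,-0.016,0.15],0]
    - [[0.008,-0.016,0.15],0]

```text
time: 11.65
tool_pos: [0.5143, 0.1798, 0.1472]
ee_rot: [-3.142, -0.0, 2.916]
wrist_force: [-0.2, -0.0, -1.9]
width: 0.0156
```

Request:
servo_tool:
  rows:
    - [[0,0,0.02],0]
    - [[0,0,0.04],0]
    - [[0,0,0.06],0]
    - [[0,0,0.08],0]
    - [[0,0,0.08],0]

```text
time: 12.07
tool_pos: [0.5141, 0.1798, 0.1405]
ee_rot: [-3.141, -0.001, 2.916]
wrist_force: [-0.3, 0.4, -1.1]
width: 0.016
```

```bash
python3 snap.py 6 scene wrist
```

```text
12.1667 [0.51428659 0.1798038  0.14084185] [-3.14153082e+00 -2.44345410e-04  2.91570718e+00] [ 0.01212726 -0.31482901 -0.67364207] [0.00503799 0.05804389 0.05876227] 0.015608010836239921
```

View pics/zscene6.png

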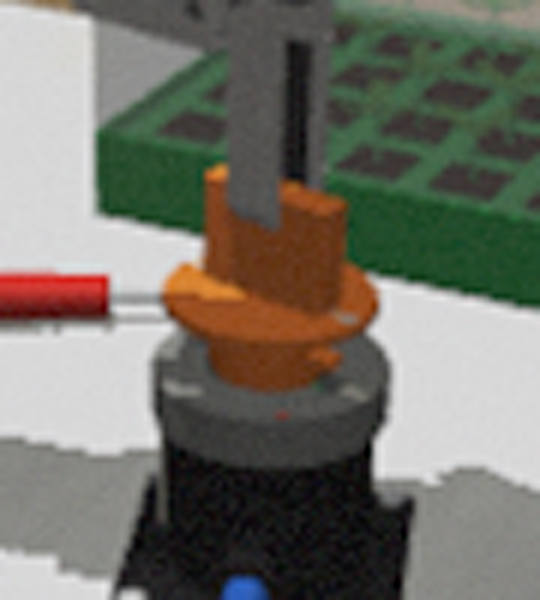

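View pics/zwrist6.png

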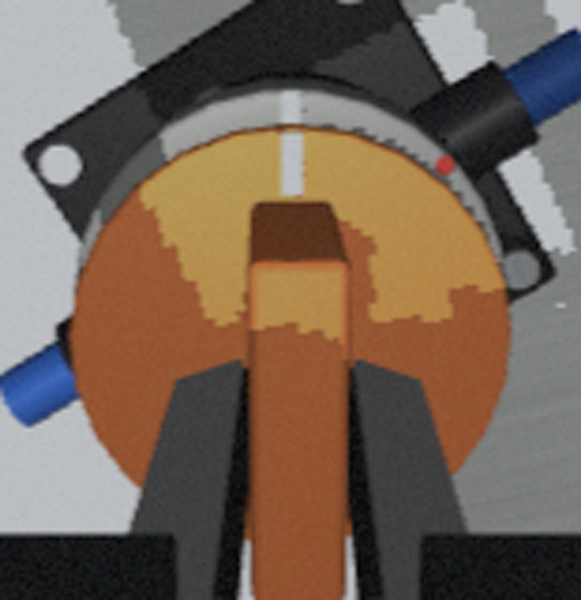

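```bash
python3 - <<'E'
from h import *
tz=.1408-.103
c=tl(291,88,tz);r=tl(446,165,tz)
print(c-[48.6,0], r-[32.5,33.5], tl(293,127,.007)-[43.7,0])
E
```

```text
[-2.44977471 -2.02820311] [-2.90216816 -1.9573706 ] [-1.26637139 -1.47199326]
```

Request:
servo_tool:
  rows:
    - [[-0.015,0,0],0]
    - [[-0.015,0,0.02],0]
    - [[-0.015,0,0.04],0]
    - [[-0.015,0,0.05],0]
    - [[-0.015,0,0.05],0]

```text
time: 12.58
tool_pos: [0.5153, 0.1795, 0.1366]
ee_rot: [-3.141, -0.001, 2.916]
wrist_force: [-0.8, 0.6, -1.7]
width: 0.0156
```

Request:
servo_tool:
  rows:
    - [[0,0,0.01],0]
    - [[0,0,0.02],0]
    - [[0,0,0.03],0]
    - [[0,0,0.03],0]
    - [[0,0,0.03],0]

```text
time: 13.0
tool_pos: [0.5155, 0.1796, 0.1345]
ee_rot: [3.142, -0.0, 2.916]
wrist_force: [0.4, 0.4, -0.5]
width: 0.0158
```

Request:
servo_tool:
  rows:
    - [[0,0,0.01],0]
    - [[0,0,0.02],0]
    - [[0,0,0.02],0]
    - [[0,0,0.02],0]

```text
time: 13.33
tool_pos: [0.5155, 0.1796, 0.1329]
ee_rot: [3.142, -0.0, 2.916]
wrist_force: [-0.0, -0.4, -1.6]
width: 0.0155
```

Request:
servo_tool:
  rows:
    - [[0,0,0.01],0]
    - [[0,0,0.02],0]
    - [[0,0,0.02],0]
    - [[0,0,0.02],0]

```text
time: 13.67
tool_pos: [0.5155, 0.1796, 0.1313]
ee_rot: [3.141, -0.0, 2.916]
wrist_force: [0.1, 0.2, -1.6]
width: 0.0154
```

Request:
servo_tool:
  rows:
    - [[0,0,0.01],0]
    - [[0,0,0.02],0]
    - [[0,0,0.02],0]
    - [[0,0,0.02],0]

```text
time: 14.0
tool_pos: [0.5157, 0.1795, 0.1302]
ee_rot: [3.141, 0.001, 2.916]
wrist_force: [0.2, -0.4, 1.3]
width: 0.0153
```

```bash
python3 snap.py 7 scene wrist
```

```text
14.1 [0.51569798 0.17954973 0.13012118] [3.14132608e+00 5.32456807e-04 2.91567420e+00] [-0.18734946 -0.28595728  1.20112175] [-0.01841144  0.11234446  0.05821958] 0.015626758761297193
```

View pics/zscene7.png

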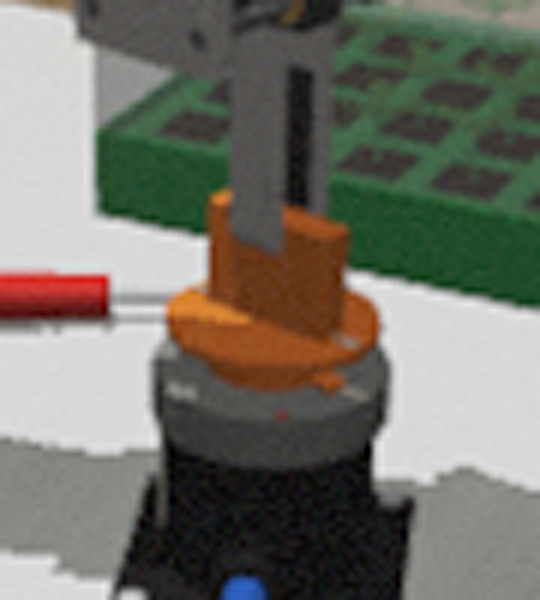

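View pics/zwrist7.png

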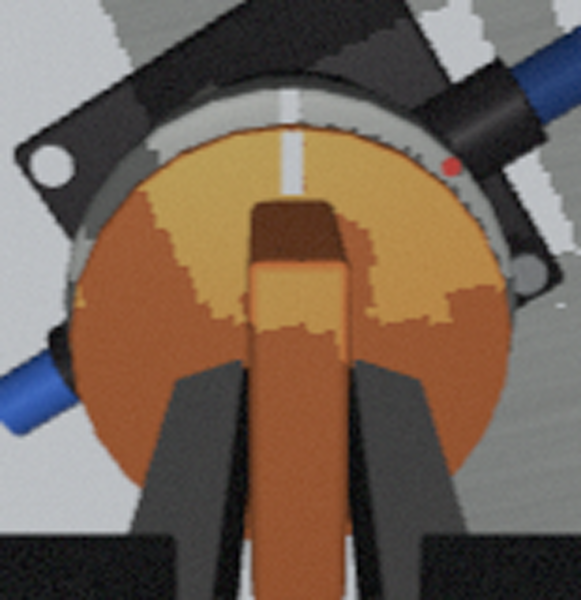

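Request:
servo_tool:
  rows:
    - [[0,0,0.01],0]
    - [[0,0,0.02],0]
    - [[0,0,0.02],0]
    - [[0,0,0.02],0]

```text
time: 14.43
tool_pos: [0.5156, 0.1796, 0.1283]
ee_rot: [3.141, 0.0, 2.916]
wrist_force: [-0.5, -1.1, 2.0]
width: 0.0158
```

```bash
python3 - <<'E'
from h import *
tz=.1301-.103
c=tl(290,86,tz);r=tl(452,167,tz)
print(c-[48.6,0], r-[32.5,33.5], tl(293,127,.007)-[43.7,0])
E
```

```text
[-0.80957355 -2.1683049 ] [-1.35240086 -2.12092074] [-1.26637139 -1.47199326]
```

Request:
servo_tool:
  rows:
    - [[0,0,0.01],0]
    - [[0,0,0.02],0]
    - [[0,0,0.03],0]
    - [[0,0,0.04],0]
    - [[0,0,0.05],0]
    - [[0,0,0.05],0]

```text
time: 14.93
tool_pos: [0.5157, 0.1796, 0.1243]
ee_rot: [3.141, 0.0, 2.916]
wrist_force: [0.7, -0.3, 3.2]
width: 0.0156
```

Request:
servo_tool:
  rows:
    - [[0,0,0.01],0]
    - [[0,0,0.02],0]
    - [[0,0,0.03],0]
    - [[0,0,0.04],0]
    - [[0,0,0.04],0]

```text
time: 15.35
tool_pos: [0.5157, 0.1796, 0.1211]
ee_rot: [3.141, 0.0, 2.916]
wrist_force: [-1.1, -1.4, 5.8]
width: 0.0158
```

Request:
servo_tool:
  rows:
    - [[0,0,0.01],0]
    - [[0,0,0.02],0]
    - [[0,0,0.03],0]
    - [[0,0,0.04],0]
    - [[0,0,0.04],0]

```text
time: 15.77
tool_pos: [0.5158, 0.1795, 0.1183]
ee_rot: [3.141, 0.001, 2.916]
wrist_force: [-0.4, -1.3, 6.6]
width: 0.0155
```

```bash
python3 snap.py 8 scene wrist
```

```text
15.8667 [0.51580825 0.17953793 0.11847541] [3.14123809e+00 9.74816431e-04 2.91567271e+00] [-0.75121762 -0.8292783   5.92120394] [-0.1327959   0.15590055  0.01006635] 0.015618091151444084
```

View pics/zscene8.png

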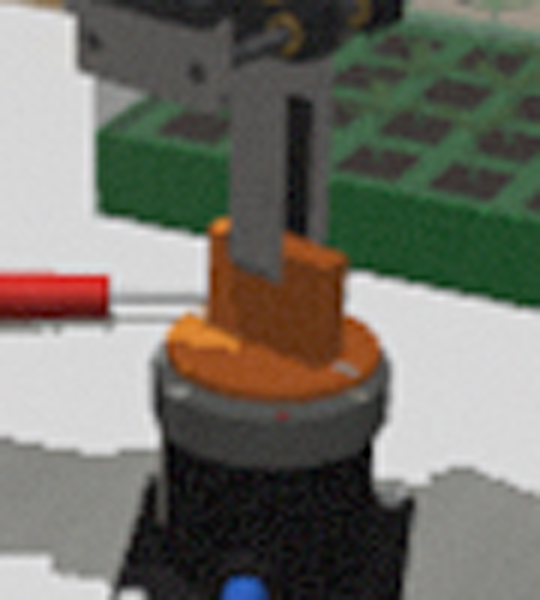

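View pics/zwrist8.png

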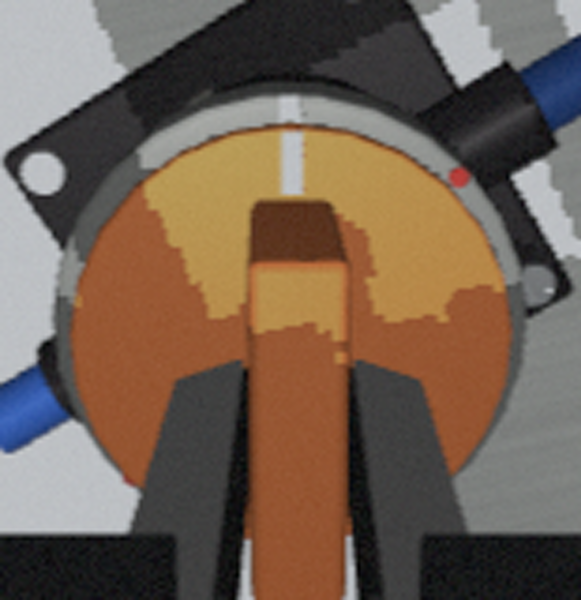

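Request:
servo_tool:
  rows:
    - [[0,0,0.01],0]
    - [[-0.001,0.001,0.01],0.04]
    - [[-0.002,0.001,0.01],0.08]
    - [[-0.003,0.002,0.01],0.12]
    - [[-0.004,0.003,0.01],0.16]
    - [[-0.005,0.004,0.01],0.2]
    - [[-0.006,0.004,0.01],0.25]
    - [[-0.006,0.004,0.01],0.25]
    - [[-0.006,0.004,0.01],0.25]

```text
time: 16.62
tool_pos: [0.5159, 0.1802, 0.1177]
ee_rot: [3.141, -0.0, 2.523]
wrist_force: [-2.1, -0.5, 6.3]
width: 0.0161
```

```bash
python3 -c "
from bench import robot
o=robot.get_obs();print(o['wrist_force'],o['wrist_torque'],o['ee_rot'],o['tool_pos'])"
```

```text
[-2.12018723 -0.48672758  6.27279021] [-0.00097533  0.35718413  0.05205392] [ 3.14063503e+00 -3.94061226e-04  2.52320438e+00] [0.51594722 0.18021732 0.11772628]
```

Request:
servo_tool:
  rows:
    - [[-0.001,0.001,0],0.04]
    - [[-0.002,0.001,0],0.08]
    - [[-0.003,0.002,0],0.12]
    - [[-0.004,0.003,0],0.16]
    - [[-0.005,0.004,0],0.2]
    - [[-0.006,0.004,0],0.24]
    - [[-0.006,0.004,0],0.26]
    - [[-0.006,0.004,0],0.26]
    - [[-0.006,0.004,0],0.26]

```text
time: 17.37
tool_pos: [0.5163, 0.1798, 0.1176]
ee_rot: [-3.141, -0.0, 2.115]
wrist_force: [-2.4, -1.5, 7.3]
width: 0.0157
```

```bash
python3 snap.py 9 scene wrist
```

```text
17.4667 [0.51627886 0.17979601 0.11762097] [-3.14136504e+00 -3.23728447e-04  2.11493637e+00] [-2.48221164  0.33578712  6.57960135] [-0.16595573  0.4560614   0.05576865] 0.01582314686615277
```

View pics/zscene9.png

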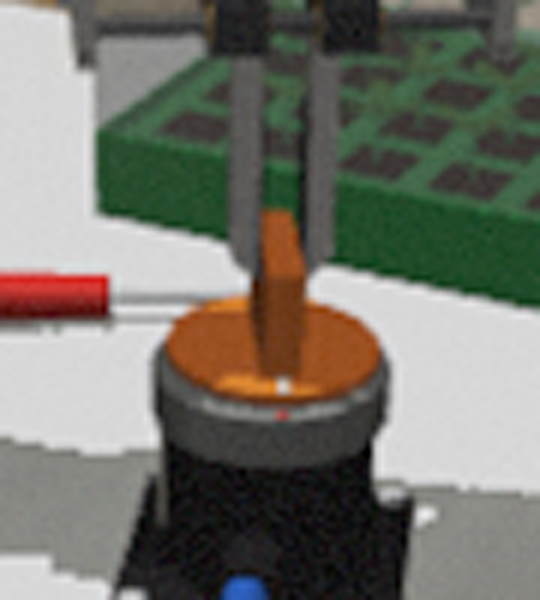

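View pics/zwrist9.png

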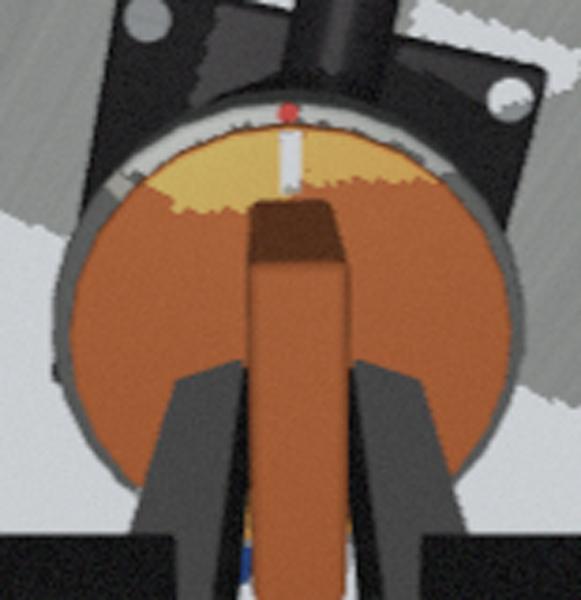

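Request:
servo_tool:
  rows:
    - [[0,0,-0.01],0]
    - [[0,0,-0.02],0]
    - [[0,0,-0.03],0]
    - [[0,0,-0.04],0]
    - [[0,0,-0.05],0]
    - [[0,0,-0.06],0]
    - [[0,0,-0.06],0]
    - [[0,0,-0.06],0]

```text
time: 18.13
tool_pos: [0.5164, 0.1798, 0.1217]
ee_rot: [-3.141, -0.0, 2.115]
wrist_force: [-2.8, 0.2, 4.2]
width: 0.0158
```

```bash
python3 -c "
from bench import robot
o=robot.get_obs();print(o['wrist_force'],o['wrist_torque'],o['ee_rot'],o['tool_pos'])"
```

```text
[-2.80407096  0.15197116  4.22384605] [0.0100759  0.47716098 0.05576298] [-3.14108494e+00 -3.77930659e-04  2.11469105e+00] [0.51639025 0.17977857 0.12167592]
```

Request:
servo_tool:
  rows:
    - [[0,0,-0.01],0]
    - [[0,0,-0.02],0]
    - [[0,0,-0.02],0]
    - [[0,0,-0.02],0]

```text
time: 18.47
tool_pos: [0.5164, 0.1798, 0.1232]
ee_rot: [-3.141, -0.0, 2.115]
wrist_force: [-2.5, 0.3, 3.7]
width: 0.0154
```

```bash
python3 snap.py 10 scene wrist; python3 -c "
from h import *
# lug/pocket check"
```

```text
18.5667 [0.5164583  0.17976577 0.12323913] [-3.14121989e+00 -3.39470702e-04  2.11458627e+00] [-2.02914617  0.26546784  2.13394984] [-0.03160134  0.54289259  0.03852152] 0.015895480498096276
```

View pics/zscene10.png

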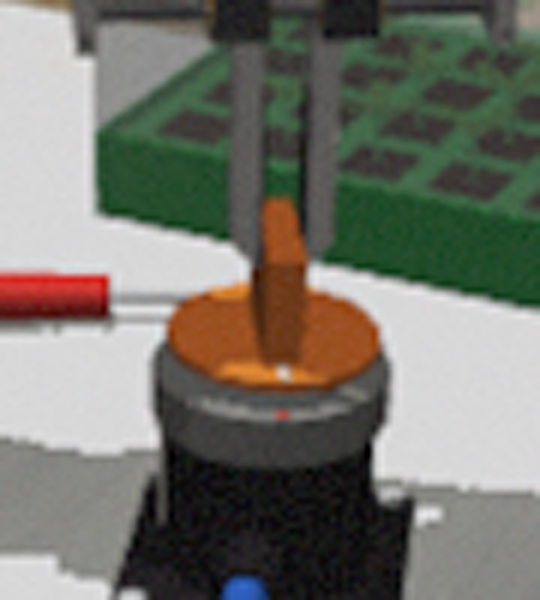

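Request:
servo_tool:
  rows:
    - [[0,0,0],0]
    - [[0,0,0],0]
    - [[0,0,0],0]
    - [[0,0,0],0]
    - [[0,0,0],0]
    - [[0,0,0],0]
  grip: -0.2

```text
time: 19.07
tool_pos: [0.5168, 0.1797, 0.1232]
ee_rot: [3.141, 0.0, 2.115]
wrist_force: [0.4, 0.2, -0.0]
width: 0.0522
```

Request:
servo_tool:
  rows:
    - [[0,0,0],0]
    - [[0,0,-0.1],0]
    - [[0,0,-0.4],0]
    - [[0,0,-0.7],0]
    - [[0,0,-1],0]
    - [[0,0,-1],0]

```text
time: 19.57
tool_pos: [0.5194, 0.1804, 0.2103]
ee_rot: [3.131, 0.003, 2.115]
wrist_force: [0.7, -0.5, 0.4]
width: 0.0562
```

```bash
python3 snap.py 11 scene wrist top; python3 -c "
import cv2
im=cv2.imread('pics/top11.png')[170:280,165:285];cv2.imwrite('pics/zt11.png',cv2.resize(im,None,fx=5,fy=5,interpolation=2))"
```

```text
19.7167 [0.51657395 0.17972734 0.20321229] [ 3.14148785e+00 -1.37913565e-05  2.11460365e+00] [-0.41665096 -0.0771409  -0.39567721] [-0.03871004  0.01684296  0.03272377] 0.05613686082172375
```

View pics/zscene11.png

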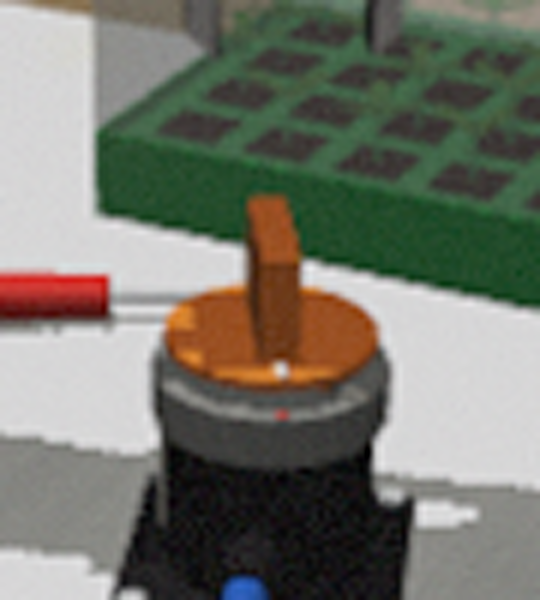

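View pics/zwrist11.png

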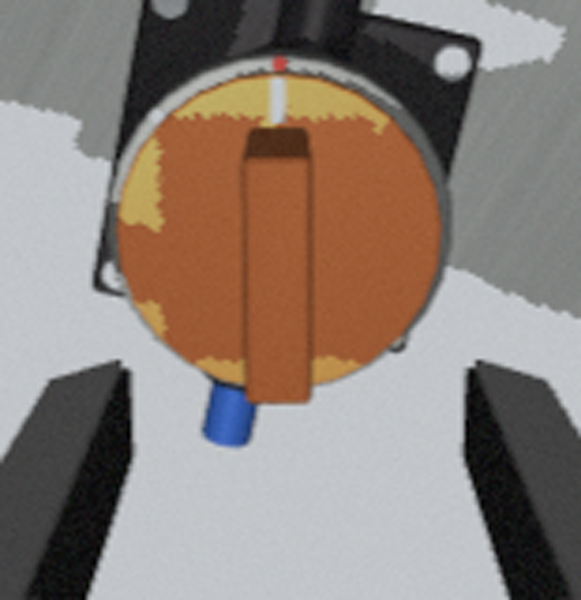

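View pics/scene11.png

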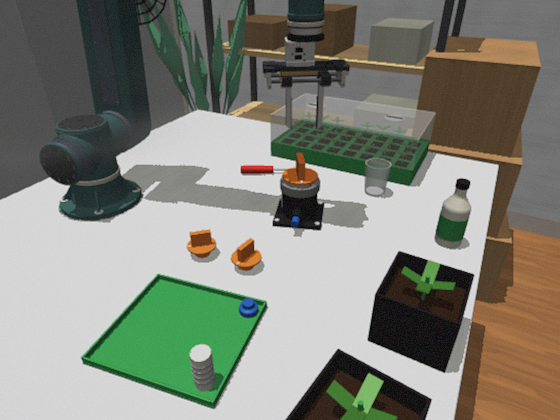

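```bash
python3 - <<'E'
from h import *
import cv2
for nm,x,y,z in [('bar far',277,157,.0412),('bar near',278,402,.0412),('line',277.5,100,.0862),('flL',117,235,.0862),('flR',442,235,.0862),('flTop',279,73,.0862),('red',280,63,.1002)]: print(nm,tl(x,y,z))
im=cv2.imread("pics/scene11.png")[145:200,275:330]; cv2.imwrite("pics/zz11.png",cv2.resize(im,None,fx=11,fy=11,interpolation=cv2.INTER_CUBIC))
# predicted scene positions for the locked cap, coaxial
k,W=K['scene'],T['scene']; a=2.1145; u=np.array([np.cos(a),np.sin(a)]);v=np.array([-u[1],u[0]]);c=np.array([.515,.177])
for z in (.162,.117):
    for i in(-1,1):
        for j in (-1,1): 
            p=w2p(k,W,np.r_[c+i*.03*u+j*.008*v,z]); print(z,i,j,((p-[275,145]+.5)*11-.5).round(0))
th=np.linspace(0,2*np.pi,721)
for r,z in[(.044,.117),(.044,.111),(.049,.103)]:
    e=np.array([w2p(k,W,[c[0]+r*np.cos(t),c[1]+r*np.sin(t),z]) for t in th]);e=(e-[275,145]+.5)*11-.5
    print(r,z,e.min(0).round(0),e.max(0).round(0))
E
```

```text
bar far [30.69424199 -5.11799521]
bar near [-26.92336997  -5.07355908]
line [37.49655999 -5.77028623]
flL [  1.82412665 -48.29060007]
flR [ 1.95293658 37.58268468]
flTop [44.35525977 -5.36702546]
red [45.56172399 -5.32333729]
0.162 -1 -1 [339. 193.]
0.162 -1 1 [263. 195.]
0.162 1 -1 [309.  76.]
0.162 1 1 [236.  78.]
0.117 -1 -1 [332. 384.]
0.117 -1 1 [258. 386.]
0.117 1 -1 [303. 260.]
0.117 1 1 [233. 262.]
0.044 0.117 [ 81. 234.] [482. 416.]
0.044 0.111 [ 81. 258.] [481. 441.]
0.049 0.103 [ 58. 280.] [502. 486.]
```

View pics/zz11.png

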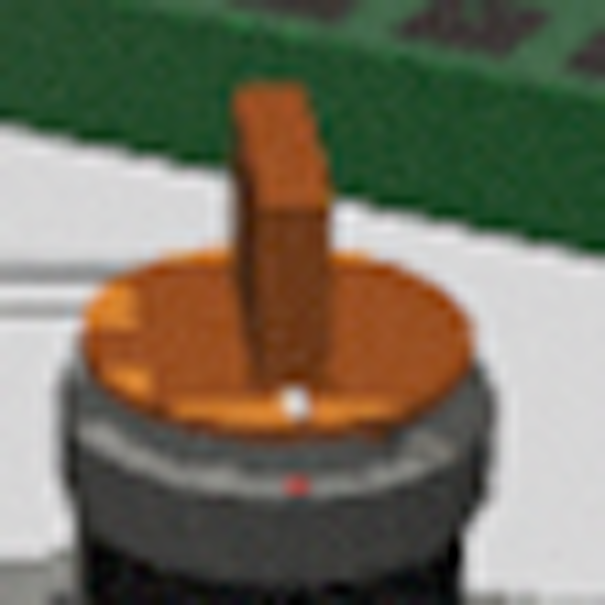

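Request:
servo_tool:
  rows:
    - [[-0.3,0,-0.3],0]
    - [[-0.6,0,-0.6],0]
    - [[-1,0,-0.8],0]
    - [[-1,0,-0.8],0]
  grip: -1

```text
time: 20.05
tool_pos: [0.5608, 0.1072, 0.2689]
ee_rot: [3.139, 0.004, 2.109]
wrist_force: [-0.4, 0.5, -0.3]
width: 0.0793
```

```bash
python3 snap.py 12 scene wrist top; python3 -c "
import cv2,numpy as np
f=lambda n:cv2.resize(cv2.imread(f'pics/scene{n}.png')[145:200,275:330],None,fx=7,fy=7,interpolation=2)
cv2.imwrite('pics/cmp.png',np.hstack([f(10),f(12)]))
im=cv2.imread('pics/wrist12.png');cv2.imwrite('pics/w12z.png',im[100:400])"
```

```text
20.2 [0.55737017 0.11123891 0.26524407] [-3.13854412e+00 -2.16480711e-03  2.11401766e+00] [-0.18893351  0.72015977 -1.15053427] [-0.08745323  0.04325595  0.00348395] 0.09146802864810237
```

View pics/cmp.png

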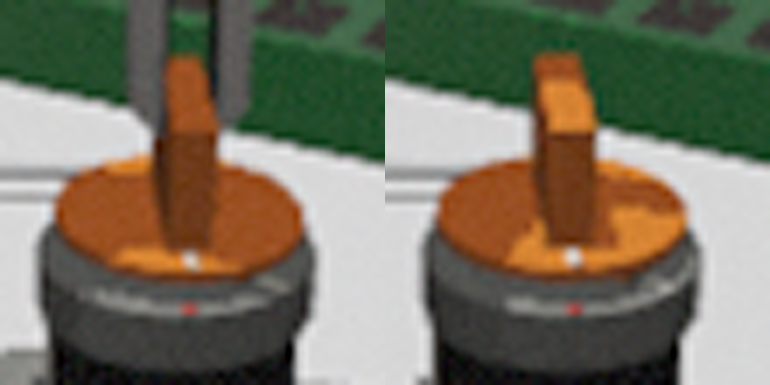

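View pics/wrist12.png

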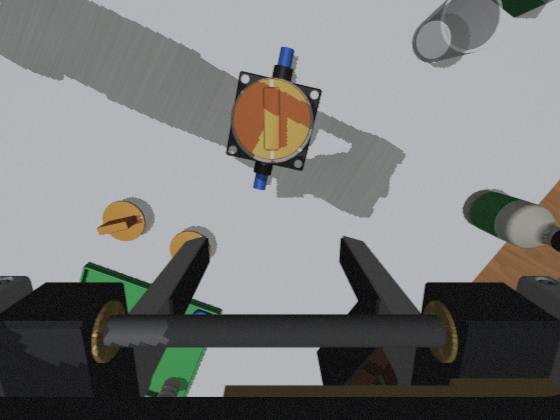

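View pics/top12.png

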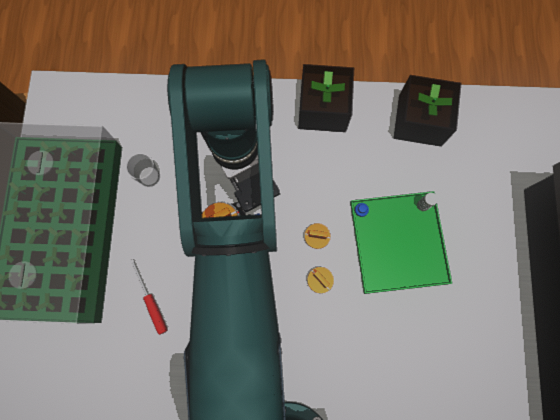

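```bash
cat > fit.py <<'E'
from h import *
import cv2,pickle
from scipy.optimize import minimize
from scipy.spatial.transform import Rotation as R
def verts():
    t=np.linspace(0,2*np.pi,180,endpoint=False)
    fl=[np.c_[.044*np.cos(t),.044*np.sin(t),0*t+z] for z in(-.026,-.032)]
    bar=np.array([[x,y,z] for x in(-.03,.03) for y in(-.008,.008) for z in(-.026,.019)])
    return np.vstack(fl),bar
FL,BAR=verts(); S=8
def render(k,W,pose,box,yaw):
    x,y,z,tx,ty=pose
    Rm=R.from_euler('xyz',[tx,ty,0]).as_matrix()@R.from_euler('z',yaw).as_matrix()
    x0,x1,y0,y1=box; m=np.zeros(((y1-y0)*S,(x1-x0)*S),np.uint8)
    for V in(FL,BAR):
        c=(W[:3,:3].T@((V@Rm.T+[x,y,z]).T-W[:3,3:4])); q=(k@c); q=(q[:2]/q[2]).T
        q=((q-[x0,y0]+.5)*S-.5); h=cv2.convexHull(np.round(q*16).astype(np.int32)); cv2.fillConvexPoly(m,h,255,shift=4)
    return cv2.resize(m,(x1-x0,y1-y0),interpolation=cv2.INTER_AREA)/255.
def orange(im):
    im=im.astype(float); r,g,b=im[...,0],im[...,1],im[...,2]
    return np.clip((r-b)/np.maximum(r,30)/0.7,0,1)
def fit(s,pose,box,yaw,free,bar_only=False):
    k,W=s["camera_matrix"],s["world_from_camera"];x0,x1,y0,y1=box
    o=orange(s["pixels"][y0:y1,x0:x1]); o=np.clip(o/np.percentile(o,97),0,1)
    ign=np.ones_like(o)
    p0=np.array(pose,float)
    def f(d):
        p=p0.copy();p[free]+=d*sc[free];return ((render(k,W,p,box,yaw)-o)**2).sum()
    sc=np.array([.002,.002,.002,.03,.03]);best=None
    for st in range(4):
        r=minimize(f,np.random.default_rng(st).normal(0,.5,len(free)),method='Nelder-Mead',options=dict(initial_simplex=None,xatol=.01,fatol=.001,maxiter=1500))
        if best is None or r.fun<best.fun: best=r
    p=p0.copy();p[free]+=best.x*sc[free];return p,best.fun,f(np.zeros(len(free)))
E
python3 - <<'E'
from fit import *
D=pickle.load(open("d12.pkl","rb"));D11=pickle.load(open("d11.pkl","rb"))
free=[0,1,3,4]; F5=[0,1,2,3,4]
p=[.5155,.177,.143,0,0]
for nm,s,box in [('scene12',D['scene'],(270,335,145,190)),('scene11',D11['scene'],(270,335,145,190)),('wrist12',D['wrist'],(222,325,68,172)),('wrist11',D11['wrist'],(215,325,148,255))]:
    for fr in ([0,1],free,F5):
        r=fit(s,p,box,2.1145,fr); print(nm,len(fr),r[0].round(4),round(r[1],2))
import cv2
s=dict(D['scene']); s['pixels']=cv2.imread('pics/scene0.png')[:,:,::-1]
for fr in ([0,1],free): print('ref scene',fit(s,[.4985,-.2445,.066,0,0],(155,225,275,340),.57,fr))
w2=pickle.load(open('w2.pkl','rb'))
for fr in ([0,1],free): print('ref w2',fit(w2,[.4985,-.2445,.066,0,0],(235,322,150,230),.57,fr))
E
```

```text
scene12 2 [0.5153 0.1743 0.143  0.     0.    ] 45.91
scene12 4 [ 0.5152  0.1747  0.143  -0.0248 -0.017 ] 40.26
scene12 5 [ 0.5155  0.1755  0.1425 -0.0231 -0.0084] 41.42
scene11 2 [0.5152 0.1742 0.143  0.     0.    ] 46.9
scene11 4 [ 0.515   0.1752  0.143  -0.0354 -0.0232] 43.78
scene11 5 [ 0.5152  0.1741  0.143  -0.0289 -0.0113] 40.75
wrist12 2 [0.5155 0.1782 0.143  0.     0.    ] 199.74
wrist12 4 [ 0.5151  0.1778  0.143   0.0104 -0.0114] 199.47
wrist12 5 [0.5155 0.1777 0.1389 0.0196 0.0042] 165.43
wrist11 2 [0.5156 0.1786 0.143  0.     0.    ] 189.39
wrist11 4 [ 0.5151  0.1784  0.143   0.0087 -0.015 ] 192.64
wrist11 5 [ 0.5157  0.1774  0.1384  0.0087 -0.013 ] 123.15
ref scene (array([ 0.49771482, -0.24503646,  0.066     ,  0.        ,  0.        ]), np.float64(55.84876347080338), np.float64(69.5922065525786))
ref scene (array([ 0.49775644, -0.24498836,  0.066     ,  0.01047815,  0.00363339]), np.float64(55.78809481505442), np.float64(69.5922065525786))
ref w2 (array([ 0.49879615, -0.24362814,  0.066     ,  0.        ,  0.        ]), np.float64(130.19600201861743), np.float64(164.75042518917635))
ref w2 (array([ 0.49893302, -0.24377075,  0.066     ,  0.00679875,  0.00265443]), np.float64(130.30102386132802), np.float64(164.75042518917635))
```

```bash
python3 - <<'E'
from fit import *
D=pickle.load(open("d12.pkl","rb"));D11=pickle.load(open("d11.pkl","rb"))
w2=pickle.load(open('w2.pkl','rb'));s=dict(D['scene']); s['pixels']=cv2.imread('pics/scene0.png')[:,:,::-1]
for nm,s,p,box,y in [('ref w2',w2,[.4985,-.2445,.066,0,0],(235,322,150,230),.57),('w11',D11['wrist'],[.5155,.1783,.143,0,0],(215,325,148,255),2.1145),('w12',D['wrist'],[.5155,.1783,.143,0,0],(222,325,68,172),2.1145),('ref scene',s,[.4978,-.245,.066,0,0],(155,225,275,340),.57),('s12',D['scene'],[.5153,.1743,.143,0,0],(270,335,145,190),2.1145)]:
    r=fit(s,p,box,y,[0,1,2]); print(nm,r[0].round(4),round(r[1],1))
    k,W=s["camera_matrix"],s["world_from_camera"];x0,x1,y0,y1=box
    o=orange(s["pixels"][y0:y1,x0:x1]);o=np.clip(o/np.percentile(o,97),0,1);m=render(k,W,r[0],box,y)
    v=np.dstack([o,m,m*0]);cv2.imwrite('pics/f_'+nm.replace(' ','')+'.png',cv2.resize((v*255).astype(np.uint8),None,fx=5,fy=5,interpolation=0))
E
```

```text
ref w2 [ 0.4988 -0.2437  0.065   0.      0.    ] 122.0
w11 [0.5161 0.1777 0.1383 0.     0.    ] 118.9
w12 [0.5154 0.1783 0.1389 0.     0.    ] 165.3
ref scene [ 0.498  -0.2451  0.0662  0.      0.    ] 56.1
s12 [0.5154 0.1741 0.143  0.     0.    ] 46.0
```

View pics/f_w11.png

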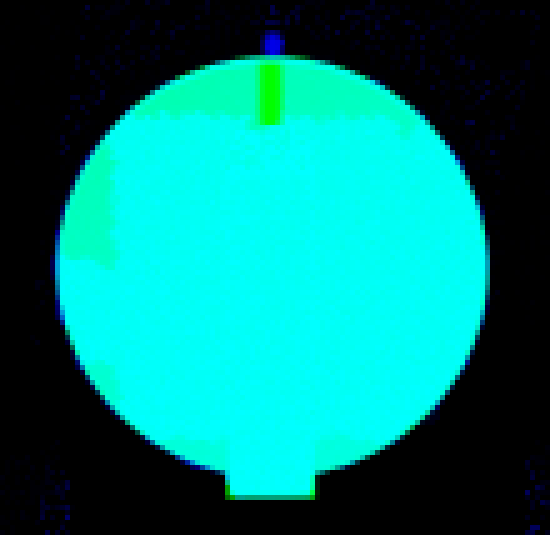

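View pics/f_s12.png

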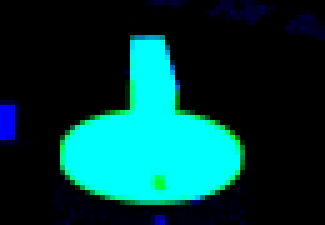

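Request:
servo_tool:
  rows:
    - [[0,0,0],0]
    - [[0,0,0],0]
    - [[0,0,0],0]
    - [[0,0,0],0]
    - [[0,0,0],0]
    - [[0,0,0],0]
    - [[0,0,0],0]
    - [[0,0,0],0]
    - [[0,0,0],0]
    - [[0,0,0],0]
    - [[0,0,0],0]
    - [[0,0,0],0]

```text
time: 21.2
tool_pos: [0.5581, 0.1112, 0.2674]
ee_rot: [3.142, -0.0, 2.115]
wrist_force: [0.1, 0.2, -1.1]
width: 0.0942
```

```bash
python3 snap.py 13 scene wrist; python3 - <<'E'
from fit import *
D=pickle.load(open("d13.pkl","rb"))
for nm,s,p,box in [('w13',D['wrist'],[.5155,.1783,.143,0,0],(222,325,68,172)),('s13',D['scene'],[.5153,.1743,.143,0,0],(270,335,145,190))]:
  for fr in ([0,1,2],[0,1,3,4],[0,1,2,3,4]):
    r=fit(s,p,box,2.1145,fr); print(nm,r[0].round(4),round(r[1],1))
E
```

```text
21.3 [0.55805362 0.11125094 0.26739312] [ 3.14152398e+00 -2.35955725e-05  2.11458257e+00] [ 0.74841454 -0.15114488 -0.25498796] [-0.06003363  0.02351511  0.0110691 ] 0.09413850656781717
w13 [0.5155 0.1782 0.1389 0.     0.    ] 161.3
w13 [ 0.5161  0.1788  0.143  -0.0192  0.0152] 194.1
w13 [ 0.5158  0.1823  0.1405 -0.1329  0.0073] 162.5
s13 [0.5154 0.1741 0.143  0.     0.    ] 45.9
s13 [ 0.5155  0.1744  0.143  -0.0332 -0.0042] 39.0
s13 [ 0.5158  0.1742  0.143  -0.0313 -0.0025] 39.9
```

View pics/zscene13.png

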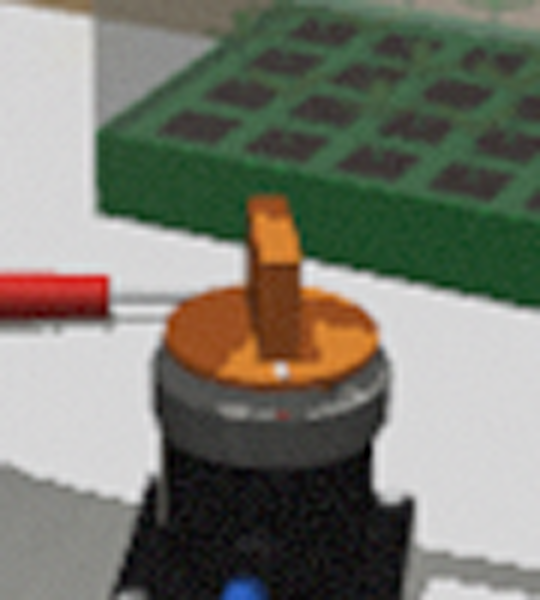

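```bash
cat > chk.py <<'E'
from fit import *
D=pickle.load(open("d13.pkl","rb"));s=D['scene'];k,W=s["camera_matrix"],s["world_from_camera"]
px8=s["pixels"].astype(float)
# subpixel orange extents by column profile
o=orange(s["pixels"]);o=np.clip(o/np.percentile(o[150:185,285:318],90),0,1)
def edges(col):
    c=o[145:192,col];i=np.where(c>.5)[0];a,b=i[0],i[-1]
    t=145+a-(c[a]-.5)/(c[a]-c[a-1]);bb=145+b+(c[b]-.5)/(c[b]-c[b+1]);return t,bb
for c in (288,291,294,308,311,314): print(c,np.round(edges(c),2))
def rows(r):
    c=o[r,270:335];i=np.where(c>.5)[0];a,b=i[0],i[-1]
    return 270+a-(c[a]-.5)/(c[a]-c[a-1]),270+b+(c[b]-.5)/(c[b]-c[b+1])
for r in (156,158,160,162,164,170,173,176): print(r,np.round(rows(r),2))
red=(px8[...,0]-np.maximum(px8[...,1],px8[...,2]));sub=red[184:193,296:308];yy,xx=np.mgrid[184:193,296:308];w=np.clip(sub-40,0,None);print('red',(xx*w).sum()/w.sum(),(yy*w).sum()/w.sum())
print(o[180:192,300:303].round(1).T)
def pred(z,ta,tb,c=(.5155,.1745)):
    a=2.1145;Ru=np.array([np.cos(a),np.sin(a),0]);Rv=np.array([-np.sin(a),np.cos(a),0])
    Rm=R.from_rotvec(ta*Ru+tb*Rv).as_matrix()
    dot=np.r_[np.array(c)-.0467*Ru[:2],.103]; print('tilts',z,ta,tb,'red',w2p(k,W,dot).round(2))
    Rm=Rm@R.from_euler('z',a).as_matrix()
    box=(270,335,140,195)
    m=np.zeros((55*16,65*16),np.uint8)
    for V in(FL,BAR):
        q=(k@(W[:3,:3].T@((V@Rm.T+[*c,z]).T-W[:3,3:4])));q=(q[:2]/q[2]).T;q=(q-[270,140]+.5)*16-.5
        cv2.fillConvexPoly(m,cv2.convexHull(np.round(q*16).astype(np.int32)),255,shift=4)
    m=cv2.resize(m,(65,55),interpolation=cv2.INTER_AREA)/255.
    for col in (288,291,294,308,311,314):
        cc=m[:,col-270];i=np.where(cc>.5)[0];A,B=i[0],i[-1]
        print(col,round(140+A-(cc[A]-.5)/(cc[A]-cc[A-1]),2),round(140+B+(cc[B]-.5)/(cc[B]-cc[B+1]),2),end=' | ')
    print()
pred(.143,0,0);pred(.141,0,0);pred(.139,0,0);pred(.143,0,.03);pred(.143,0,-.03);pred(.143,.03,0);pred(.143,-.03,0)
E
python3 chk.py
```

```text
288 [168.51 182.72]
291 [167.59 183.7 ]
294 [167.2  184.33]
308 [167.69 184.71]
311 [168.71 183.4 ]
314 [170.36 181.88]
156 [295.5 303.5]
158 [295.66 304.39]
160 [295.5 304.5]
162 [296.14 305.43]
164 [296.13 304.5 ]
170 [269.5  313.25]
173 [282.32 316.7 ]
176 [281.84 317.64]
red 300.0281690140845 184.42253521126761
[[0.8 0.8 0.9 1.  1.  0.5 0.  0.  0.1 0.2 0.  0.1]
 [0.3 0.1 0.3 0.9 1.  0.5 0.  0.  0.3 0.6 0.1 0. ]
 [0.4 0.2 0.2 0.8 1.  0.4 0.  0.  0.4 0.6 0.1 0.1]]
tilts 0.143 0 0 red [301.68 188.7 ]
288 168.05 182.95 | 291 167.2 183.95 | 294 166.54 184.58 | 308 167.32 184.46 | 311 168.21 183.55 | 314 169.5 182.37 | 
tilts 0.141 0 0 red [301.68 188.7 ]
288 168.66 183.64 | 291 167.77 184.65 | 294 167.37 185.43 | 308 167.93 185.24 | 311 168.8 184.4 | 314 170.34 183.06 | 
tilts 0.139 0 0 red [301.68 188.7 ]
288 169.48 184.48 | 291 168.54 185.49 | 294 168.02 186.21 | 308 168.62 185.85 | 311 169.57 185.13 | 314 171.01 183.67 | 
tilts 0.143 0 0.03 red [301.68 188.7 ]
288 168.53 182.7 | 291 167.63 183.65 | 294 167.25 184.41 | 308 167.67 184.23 | 311 168.55 183.43 | 314 169.81 182.24 | 
tilts 0.143 0 -0.03 red [301.68 188.7 ]
288 167.5 183.19 | 291 166.52 184.27 | 294 165.93 184.82 | 308 166.63 184.6 | 311 167.59 183.71 | 314 169.2 182.45 | 
tilts 0.143 0.03 0 red [301.68 188.7 ]
288 167.59 182.7 | 291 166.79 183.74 | 294 166.46 184.51 | 308 167.55 184.51 | 311 168.56 183.65 | 314 170.2 182.44 | 
tilts 0.143 -0.03 0 red [301.68 188.7 ]
288 168.46 183.21 | 291 167.44 184.2 | 294 166.64 184.67 | 308 166.82 184.39 | 311 167.61 183.48 | 314 168.84 182.25 |
```

```bash
cat > chk2.py <<'E'
from fit import *
D=pickle.load(open("d13.pkl","rb"));K0,W0=D['scene']["camera_matrix"],D['scene']["world_from_camera"]
def cv(m,ax):
    out=[]
    for l in (m.T if ax else m):
        i=np.where(l>.5)[0]
        if len(i)<6: out.append((np.nan,np.nan));continue
        a,b=i[0],i[-1]
        if a==0 or b==len(l)-1: out.append((np.nan,np.nan));continue
        out.append((a-(l[a]-.5)/(l[a]-l[a-1]),b+(l[b]-.5)/(l[b]-l[b+1])))
    return np.array(out)
def run(im,pose,yaw,box,fr):
    x0,x1,y0,y1=box;o=orange(im[y0:y1,x0:x1]);o=np.clip(o/np.percentile(o[o>.4],30),0,1)
    C=cv(o,1)
    from scipy.optimize import least_squares
    def res(d,full=False):
        p=np.array(pose,float);p[fr]+=np.array(d[:len(fr)])*np.array([.002,.002,.002,.03,.03])[fr];sh=d[-1]
        E=cv(render(K0,W0,p,box,yaw),1);r=(C-E);r[:,0]-=sh;r[:,1]+=sh;r=r.ravel();r[~np.isfinite(r)]=0;return np.clip(r,-1.5,1.5)
    s=least_squares(res,np.zeros(len(fr)+1),diff_step=.1,x_scale=1,loss='soft_l1',f_scale=.3)
    p=np.array(pose,float);p[fr]+=s.x[:-1]*np.array([.002,.002,.002,.03,.03])[fr]
    return p.round(4),'shrink',s.x[-1].round(2),'cost',round(s.cost,2)
if __name__=="__main__":
    a=cv2.imread('pics/scene0.png')[:,:,::-1]
    for fr in ([0,1],[0,1,3,4]): print('ref',run(a,[.4977,-.245,.066,0,0],.57,(155,225,275,340),fr))
    for n in (8,9,10,11,12,13):
        b=cv2.imread(f'pics/scene{n}.png')[:,:,::-1]
        y=2.9155 if n==8 else 2.1145; z={8:.1374,9:.1366,10:.1422}.get(n,.143)
        for fr in ([0,1],[0,1,3,4]): print(n,run(b,[.5155,.1745,z,0,0],y,(276,328,145,187),fr))
E
python3 chk2.py
```

```text
ref (array([ 0.4977, -0.245 ,  0.066 ,  0.    ,  0.    ]), 'shrink', np.float64(0.3), 'cost', np.float64(10.29))
ref (array([ 0.4977, -0.245 ,  0.066 ,  0.    ,  0.    ]), 'shrink', np.float64(0.3), 'cost', np.float64(10.29))
8 (array([0.5155, 0.1745, 0.1374, 0.    , 0.    ]), 'shrink', np.float64(0.71), 'cost', np.float64(2.32))
8 (array([0.5155, 0.1745, 0.1374, 0.    , 0.    ]), 'shrink', np.float64(0.71), 'cost', np.float64(2.32))
9 (array([0.5155, 0.1745, 0.1366, 0.    , 0.    ]), 'shrink', np.float64(0.7), 'cost', np.float64(2.26))
9 (array([0.5155, 0.1745, 0.1366, 0.    , 0.    ]), 'shrink', np.float64(0.7), 'cost', np.float64(2.26))
10 (array([0.5155, 0.1745, 0.1422, 0.    , 0.    ]), 'shrink', np.float64(0.41), 'cost', np.float64(6.09))
10 (array([0.5155, 0.1745, 0.1422, 0.    , 0.    ]), 'shrink', np.float64(0.41), 'cost', np.float64(6.09))
11 (array([0.5155, 0.1745, 0.143 , 0.    , 0.    ]), 'shrink', np.float64(0.33), 'cost', np.float64(2.7))
11 (array([0.5155, 0.1745, 0.143 , 0.    , 0.    ]), 'shrink', np.float64(0.33), 'cost', np.float64(2.7))
12 (array([0.5155, 0.1745, 0.143 , 0.    , 0.    ]), 'shrink', np.float64(0.37), 'cost', np.float64(2.82))
12 (array([0.5155, 0.1745, 0.143 , 0.    , 0.    ]), 'shrink', np.float64(0.37), 'cost', np.float64(2.82))
13 (array([0.5155, 0.1745, 0.143 , 0.    , 0.    ]), 'shrink', np.float64(0.37), 'cost', np.float64(2.83))
13 (array([0.5155, 0.1745, 0.143 , 0.    , 0.    ]), 'shrink', np.float64(0.37), 'cost', np.float64(2.83))
```

```bash
python3 -c "
from bench import robot
print(robot.close_job()); print(robot.get_obs()['time'])"
```

```text
the job is handed in; nothing more can be done
None
the job is handed in; nothing more can be done
```

The orange cap is in the housing and, from my last checks, locked. I handed the job in at about 21 s of the 69 s allowed.

**What I did:** I took the largest cap from the tray, lined its lugs up with the slots by camera and lowered it. It went in without resistance from the lip. I pushed it down to 0.1366 m (cap_grip height), turned it 0.80 rad clockwise until its white lines met the red dots, let the spring lift it, released and backed away. The wrist force readings stayed under about 8 N.

**Last checks:**
- **Height and angle:** The scene camera fits the cap at cap_grip 0.143 m, the lock height, with its lines on the red dots. The cap had not moved about 1.5 s after release.
- **Bystanders:** The screen and plug are still in the tray and the beaker is where it stood.
- **Robot:** The gripper is open and clear of everything.

**What disagreed or stayed uncertain:**
- **Height from the wrist camera:** This fit gave about 0.139 m, outside the camera's 2 mm calibration. I think much of that is edge shrinkage in the image mask. I trusted the scene camera, which also showed the cap rise slightly on release.
- **Level:** Raw tilt fits scattered up to about 0.03 rad and disagreed between cameras. My refined tilt fit did not converge, so it gave no tilt value. The level pose fits about as well as it did for the cap standing in the tray, so I judged it level.
- **Grasp:** The cap looked tilted about 0.03 rad in the jaws while I held it.
- **Lock:** I did not test it by pulling or twisting.

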